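# True up a corner jig with a square

## Task

True up the soldering jig's turning fence: take the L-shaped steel square by its wooden grip, press it gently into the jig's inside corner until both legs sit flush and without gaps against the two fences, and hold it pressed against both, with some 5 to 10 N on each and never over 16 N, for about half a second. Then lift it out, leaving the fence square, and lay it flat on the bench board, clear of the jig. Touch the jig with nothing but the square and leave the other things on the board where they are.

Things in the scene. Friction and masses are not known exactly. Their poses are not given: they have to be found in the camera images.
- jig: Corner jig fixed to the board, a dark steel base plate 114 mm square and 8 mm thick with two fences on it. Origin: the jig's inside corner and pivot of the turning fence, at board height (base top is 8 mm up). x runs along the fixed fence's working face (plane y = 0), y along the turning fence's working face when square (plane x = 0). Work goes in x > 0, y > 0. z up.
- fixed_fence: The fixed aluminium fence of the jig, 12 mm thick, top 28 mm above the board. Same origin and axes as the jig: its working face is the plane y = 0, from x = -12 to 100 mm.
- fence (a joint): Turning fence about the jig's corner, rad: 0 = square, positive = leaning in over the base. Starts at 0.10 to 0.28. No spring; stiff (0.16 N m friction, about 2 N at its end), stays where left. A square slid along the fixed fence toward the corner pushes it open; resistance rises sharply when the square's corner comes home at the pivot.
- fence_end (a point): Far end of the turning fence (aluminium, 12 mm thick): upper edge of its working face, 100 mm from the pivot, 28 mm above the board. Its y axis points along that face away from the pivot, x points to the work side, square to the face.
- square_grip (a point): Middle of the steel square (0.2 kg, lying flat), 22 mm above its underside. Two legs 80 x 14 mm, 14 mm high; x and y axes run along them away from the outer corner, outer faces at x = -26 and y = -26 mm. Here stands a wooden grip bar, 14 to 44 mm above the underside, 32 mm long, 12 mm thick; pinch it along (1, 1). Seated, its axes are parallel to the jig's.
- pliers: Bystander: pliers with green handles, 140 mm long, lying; origin at the underside's centre.
- tweezers: Bystander: steel tweezers, 130 mm long, lying.
- eye_loupe: Bystander: small grey eye loupe, 31 mm across, 19 mm high.
- plug: Bystander: round wooden plug, 28 mm across, 10 mm high.
- cap_ring: Bystander: pale ring-shaped cap, 28 mm across, 9 mm high.
- reel: Bystander: standing thread reel, 34 mm across, 54 mm high.
- rubbing_tool: Bystander: burnisher with a wooden handle, 118 mm long, lying.

How it is judged:
By the outcome, as a careful person would: the job done as asked, in the order asked, and still so for the second after the job is handed in, with the robot touching nothing.
It also fails if it takes over 72 s, if anything falls off the work surface, if the arm or the gripper's body presses on something with over 40 N, if the wrist force passes 120 N, or if a joint passes its speed limit or range.

## Robot

A 7-joint arm with a two-finger parallel gripper is mounted at the origin on a cart in front of the work surface, level with it; the furniture and walls round the work are solid. World frame = base frame: x ahead of the robot, y to its left, z up, the work surface at z = 0. Lengths are in m, angles in rad, forces in N, time in s.
With the tool pointing down it reaches from about 0.425 to 0.875 m from the base axis. Payload 4.7 kg.
Tool frame: the origin (TCP) lies at the very end of the fingers, on their centre line; the grasp point (between the pads) lies 19 mm behind it; x points along the fingers, y is the direction in which the jaws open and shut, and the axes are right-handed (so a half turn about x gives the same grasp; the last joint's range is limited). The gripper opens to 87 mm and grips with 3 to 60 N. Pads are 19 mm wide; open, the fingers measure 117 mm over their backs; the gripper's body (75 mm by 190 mm) begins 51 mm behind the grasp point.
Start: joints at [-1.326, 0.321, -0.07, 1.45, 0.023, 1.371, -0.057], TCP at [0.149, 0.633, 0.223] pointing down, gripper open.
Joint ranges: [-2.86, 2.86], [-0.3, 2.09], [-1.38, 1.24], [0.06, 2.45], [-1.56, 4.7], [0.09, 2.05], [-2.69, 2.69]. Speed limits (rad/s): [2.57, 2.57, 3.14, 3.14, 3.14, 3.14, 3.14].

## Interface

Orientations are given as a rotation vector (axis times angle).
In Python, from bench import ctrl gives the robot as it stands.
- The arm moves only by the tool step_arm, never from a script. Its argument "increments" is one flat list of numbers, 6 for each row, row after row: the shift along the tool's x, y, z in cm, then the turn, a rotation vector about the tool's x, y, z in rad. In form: [tx, ty, tz, ax, ay, az, tx, ty, tz, ax, ay, az, ...]. A call has 1 to 12 rows; each row shifts and turns the commanded pose from where the row before left it, along the tool's axes as they then stand; what a row does not reach is not made up. A row lasts 1/8 s, in which the tool goes at most 62.5 mm and 10.7 degrees, less where a joint would pass 70% of its speed; a pose out of reach is approached as far as the arm can. A call with a gripper value outside its range is refused whole. "fingers" is the opening in per cent of the stroke, from 0 (shut) to 100 (fully open), set as the call begins (left out, the last holds). The fingers move at their own pace and stop on an object; "force" is the grip in N (left out, the last holds). Time passes only in rows, so rows that do not move let the fingers close. It gives the time, the measured TCP pose, the force and the opening at its end, in the units of the state.
- ctrl.get_state(): the state, without advancing time (a new reading comes with each control period).
- ctrl.get_image(name): name is "scene" or "top" or "wrist"; returns the picture (420x560x3 uint8, red, green, blue); there is no depth.
- ctrl.camera_params(name): a dict with "vertical_fov" (degrees; the focal length in pixels is half the picture's height over the tangent of half this angle, whatever the lens; pixels are square), "cx", "cy" (the principal point, pixels), "R" (3x3) and "t" (3): a world point X has camera coordinates R X + t. Camera axes: x right, y down, z forward; pixel columns grow to the right and rows downward; lengths in m; the calibration is good to about 2 mm. A picture is of the moment at which its call begins: read the wrist's pose just before it. camera_params takes no time and is no camera call; for the wrist camera it gives the pose at the moment of the call.
- ctrl.close_job(): hands the job in, once; it reports no verdict.
Trained networks look in the newest picture that a camera, given by its name, has taken for a name from the list of things; names that differ only in an ending like _2 or _b are one class to them, and where a whole thing is asked for, a point or a joint stands for the part that bears it (a point fixed in the world has none). Each returns a list of dicts, best first, with "score" (0 to 1); they miss things now and then, are a little off and sometimes report something else, mostly with a low value. They report only what shows in the picture. A call takes as long as a camera call.
- ctrl.search_frame(camera, name): "xyz" ([x, y, z] in m, in the coordinates of the camera as it stood for that picture, good to about 4 mm: the middle of the surface that is visible of it).
- ctrl.silhouettes(camera, name): "pixels" (420x560 bool, what is visible of it).
- ctrl.spot_point(camera, name): "xyz" ([x, y, z] in m, in the coordinates of the camera as it stood for that picture, good to about 4 mm: a listed point, or the origin of a listed thing).
The state is a dict: "time": time; "joint_positions": joint angles; "qd": joint speeds; "joint_torque": joint torques, N m; "position": TCP position; "tool_rot": TCP orientation; "ft_force": force on the tool from outside, world axes, zero at the start; "torque": the same for the moment, N m; "grip_width": opening from 0.0 (shut) to 1.0 (fully open).
Only numpy, scipy, OpenCV 4.12 (cv2) and the standard library are available. Lean on these libraries where they do the work, as an engineer would, in place of code of your own. Each camera call takes 0.05 s, during which the arm holds its last target.

## Working session

There is one attempt and no reset: what is moved stays moved. The work goes in short steps, Python scripts to look and compute and a tool call to move; the robot and the scene stay as the last step left them, time stands still between calls to the robot, and variables do not carry over. Pictures are saved under pics/ and viewed, and the job is handed in when it is done.

Besides the shell and the picture viewer there is one more tool, called after "Call:" as a command line: name --argument value ..., lists and objects as JSON in quotes. step_arm: Moves the arm, as the interface text tells. Its arguments: {"type":"object","properties":{"increments":{"type":"array","items":{"type":"number"}},"fingers":{"type":"number"},"force":{"type":"number"}},"required":["increments"]}

```bash
ls; mkdir -p pics; cat > h.py <<'E'
import numpy as np, cv2
from bench import ctrl
from scipy.spatial.transform import Rotation as Ro
def cap(cam,fn):
    im=np.array(ctrl.get_image(cam)); cv2.imwrite('pics/'+fn,im[:,:,::-1]); return im
def K(cam):
    p=ctrl.camera_params(cam); f=210/np.tan(np.radians(p['vertical_fov'])/2)
    return f,p['cx'],p['cy'],np.array(p['R']),np.array(p['t'])
def c2w(cam,x,P=None):
    f,cx,cy,R,t=P or K(cam); return R.T@(np.array(x)-t)
def pix(P,X):
    f,cx,cy,R,t=P; c=R@np.array(X)+t; return np.array([cx+f*c[0]/c[2],cy+f*c[1]/c[2]])
def ray(P,u,v,z):
    f,cx,cy,R,t=P; d=R.T@np.array([(u-cx)/f,(v-cy)/f,1]); o=-R.T@t; return o+d*(z-o[2])/d[2]
E
python3 - <<'E'
from h import *
s=ctrl.get_state(); print(s)
for c in ['top','scene','wrist']:
    cap(c,c+'0.png'); P=K(c); print(c,P[:3], -P[3].T@P[4])
    for n in ['jig','fence_end','square_grip']:
        for d in ctrl.spot_point(c,n)[:2]: print(n,d['score'],c2w(c,d['xyz'],P).round(4))
E
```

```text
pics
{'time': 0.0, 'joint_positions': array([-1.3258927 ,  0.32182758, -0.07006013,  1.45169072,  0.02264999,
        1.37080107, -0.05688997]), 'qd': array([-0.0008449 , -0.00041343,  0.00049844,  0.00013846, -0.00139123,
        0.00032278,  0.00036402]), 'joint_torque': array([-3.56591645e-04, -4.91266072e+01, -4.04022820e-01, -3.12536967e+01,
       -6.38732314e-02,  4.33907867e-02,  1.69855557e-04]), 'position': array([0.1486469 , 0.63219709, 0.22145048]), 'tool_rot': array([ 0.17965394,  1.56325934, -0.18270622]), 'ft_force': array([ 0.93656433,  0.24776779, -0.15711686]), 'torque': array([ 0.01043737, -0.00548388, -0.01362138]), 'grip_width': 1.0007302978332946}
top (np.float64(406.7972653055205), 286.34824590309756, 211.7072077505998) [ 0.39341226 -0.01784612  0.88473535]
jig 0.66 [ 0.4913  0.1929 -0.0067]
fence_end 0.94 [0.5516 0.1137 0.0243]
fence_end 0.26 [ 0.5334 -0.2715 -0.0033]
square_grip 0.76 [ 0.4594 -0.1847  0.0155]
square_grip 0.32 [ 0.4912  0.1939 -0.0057]
scene (np.float64(481.75460607423753), 275.17661550438805, 210.33326723126436) [0.2481115  0.51788203 0.68520986]
jig 0.58 [0.4972 0.1901 0.0029]
jig 0.49 [ 0.6356  0.1609 -0.0015]
fence_end 0.65 [0.5499 0.1112 0.0257]
fence_end 0.35 [ 0.4268 -0.2843 -0.0008]
square_grip 0.71 [ 0.4637 -0.1859  0.0189]
wrist (np.float64(316.3264379828076), 272.81213972361803, 209.90137450554033) [0.08430723 0.64731038 0.38456984]
```

View pics/top0.png

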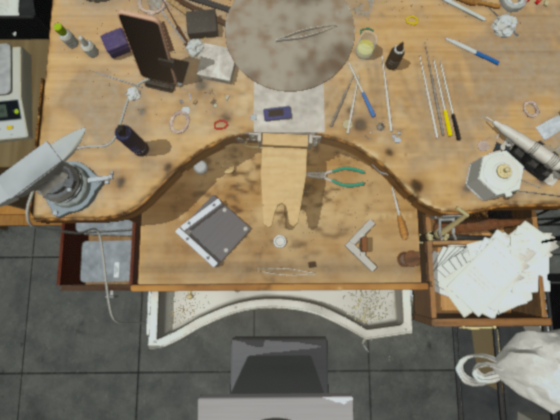

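View pics/scene0.png

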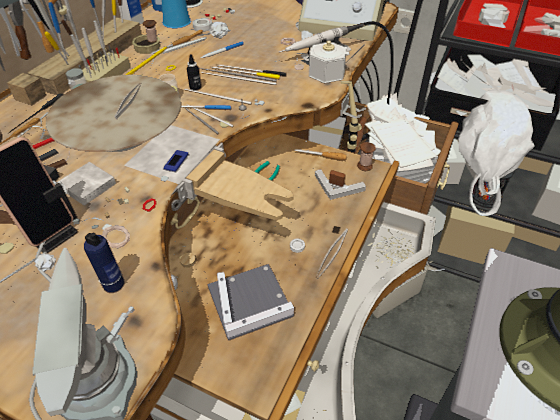

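```bash
python3 - <<'E'
from h import *
im=cv2.imread('pics/top0.png')
a=cv2.resize(im[185:275,165:265],None,fx=6,fy=6,interpolation=cv2.INTER_CUBIC)
b=cv2.resize(im[205:285,330:430],None,fx=6,fy=6,interpolation=cv2.INTER_CUBIC)
cv2.imwrite('pics/ta.png',a);cv2.imwrite('pics/tb.png',b)
P=K('top')
for X in ([.4913,.1929,0],[.5516,.1137,.0243],[.4594,-.1847,.0155]): print(pix(P,X))
E
```

```text
[186.40899113 231.8655141 ]
[221.64278934 202.51027081]
[361.10067039 245.09577517]
```

View pics/ta.png

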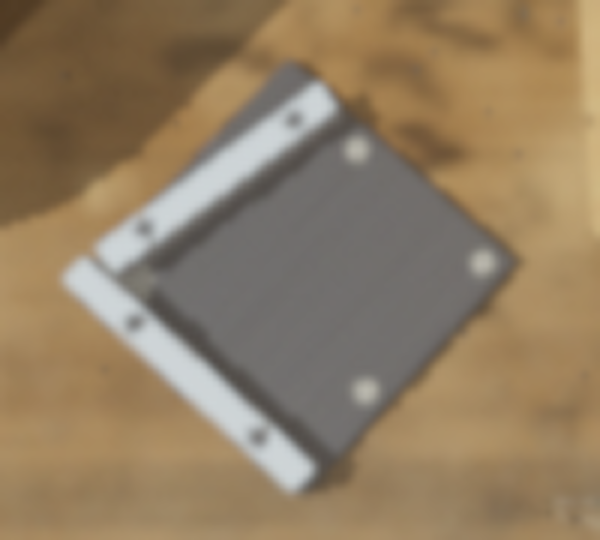

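View pics/tb.png

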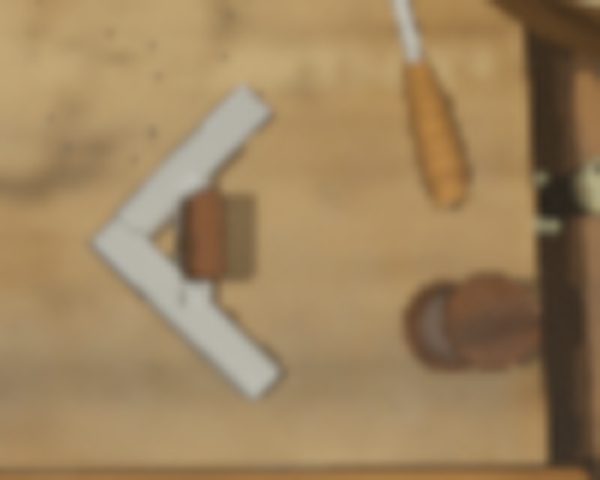

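View pics/wrist0.png

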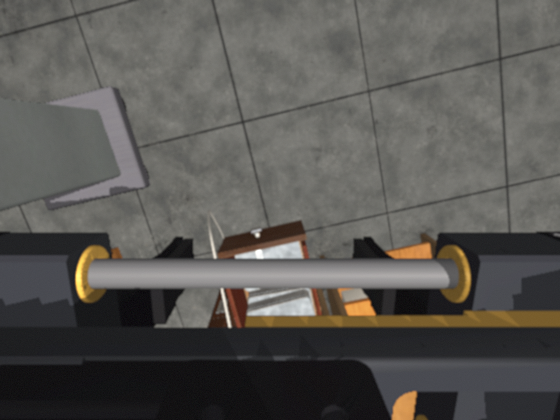

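```bash
cat >> h.py <<'E'
def fitsq(P,m,z=0.014):
    pass
def tgt(xyz,ydir):
    y=np.array([ydir[0],ydir[1],0.]);y/=np.linalg.norm(y);x=np.array([0,0,-1.]);return np.column_stack([x,y,np.cross(x,y)])
def delta(xyz,ydir):
    s=ctrl.get_state();R=Ro.from_rotvec(s['tool_rot']).as_matrix();p=s['position']
    print('pos',p.round(4),'tool cols',R.round(3).tolist(),'t',round(s['time'],2),'F',s['ft_force'].round(2),'grip',round(s['grip_width'],3))
    T=tgt(xyz,ydir); print('shift tool cm',(R.T@(np.array(xyz)-p)*100).round(3),'turn',Ro.from_matrix(R.T@T).as_rotvec().round(4))
E
python3 - <<'E'
from h import *
P=K('top')
# square outer faces on top z=.014, pixels from zoom (330,205)+/6
o=np.array([330,205])
for nm,q in dict(corner=(93,242),yend=(243,86),xend=(253,399),yin=(272,110),xin=(284,372)).items():
    u=o+(np.array(q)+.5)/6-.5; print(nm,ray(P,*u,.014).round(4))
o=np.array([165,185])
for nm,q in dict(corner=(90,262),fe_out=(314,82),fe_in=(342,110),fx_in=(318,470),t_in=(118,272),fxo=(292,494),fxl=(64,276)).items():
    u=o+(np.array(q)+.5)/6-.5; print(nm,ray(P,*u,.028).round(4))
for q in dict(a=(290,62),b=(520,262),c=(335,460)).values():
    u=o+(np.array(q)+.5)/6-.5; print('base',ray(P,*u,.008).round(4))
s=ctrl.get_state()
delta([.46,-.185,.2],[0,1]);delta([.46,-.185,.2],[0,-1])
E
```

```text
corner [ 0.4601 -0.1506  0.014 ]
yend [ 0.5161 -0.2064  0.014 ]
xend [ 0.4043 -0.2057  0.014 ]
yin [ 0.5073 -0.2166  0.014 ]
xin [ 0.4137 -0.2171  0.014 ]
corner [0.496  0.2009 0.028 ]
fe_out [0.5602 0.1234 0.028 ]
fe_in [0.55   0.1132 0.028 ]
fx_in [0.4227 0.1191 0.028 ]
t_in [0.4924 0.1909 0.028 ]
fxo [0.4145 0.1279 0.028 ]
fxl [0.491  0.2099 0.028 ]
base [0.5716 0.1356 0.008 ]
base [0.4976 0.051  0.008 ]
base [0.4269 0.1163 0.008 ]
pos [0.1487 0.6328 0.2226] tool cols [[0.0, 0.229, 0.973], [0.0, 0.973, -0.229], [-1.0, 0.0, 0.0]] t 0.6 F [-0.58  1.09  0.02] grip 1.0
shift tool cm [  2.256 -72.49   49.009] turn [-2.308e-01  0.000e+00 -1.000e-04]
pos [0.1487 0.6328 0.2226] tool cols [[0.0, 0.229, 0.973], [0.0, 0.973, -0.229], [-1.0, 0.0, 0.0]] t 0.6 F [-0.58  1.09  0.02] grip 1.0
shift tool cm [  2.256 -72.49   49.009] turn [ 2.9108e+00 -2.0000e-04 -1.0000e-04]
```

Call:
step_arm --increments '[0,-3.57,3.94,0,0,0,0,-3.57,3.94,0,0,0,0,-3.57,3.94,0,0,0,0,-3.57,3.94,0,0,0,0,-3.57,3.94,0,0,0,0,-3.57,3.94,0,0,0,0,-4.62,3.65,0,0,0,0,-4.62,3.65,0,0,0,0,-4.62,3.65,0,0,0,0,-4.62,3.65,0,0,0,0,-4.62,3.65,0,0,0,0,-4.62,3.65,0,0,0]'

```text
time: 2.1
position: [0.4803, 0.0485, 0.223]
tool_rot: [0.182, 1.562, -0.18]
ft_force: [0.5, 0.8, 0.1]
grip_width: 0.995
```

Call:
step_arm --increments '[0,-4.7,0.7,0,0,0,0,-4.7,0.7,0,0,0,0,-4.7,0.7,0,0,0,0,-4.7,0.7,0,0,0,0,-4.7,0.7,0,0,0,0,0,0,-0.077,0,0,0,0,0,-0.077,0,0,0,0,0,-0.077,0,0,0,0,0,0,0,0]' --fingers 50

```text
time: 3.22
position: [0.46, -0.1866, 0.2227]
tool_rot: [0.001, 1.57, -0.0]
ft_force: [0.5, 0.6, -0.6]
grip_width: 0.5
```

```bash
python3 - <<'E'
from h import *
delta([.46,-.187,.2],[0,1])
P=K('wrist');cap('wrist','w1.png')
for n in ['square_grip']:
    for d in ctrl.spot_point('wrist',n)[:2]: print(n,d['score'],c2w('wrist',d['xyz'],P).round(4))
print(-P[3].T@P[4])
E
```

```text
pos [ 0.46   -0.1866  0.2227] tool cols [[0.0, 0.001, 1.0], [0.0, 1.0, -0.001], [-1.0, 0.0, 0.0]] t 3.23 F [ 0.53  0.62 -0.64] grip 0.5
shift tool cm [ 2.271e+00 -4.400e-02  1.000e-03] turn [-0.0007  0.0005 -0.0003]
square_grip 0.63 [ 0.4633 -0.1876  0.0215]
[ 0.39374746 -0.18713819  0.38475288]
```

View pics/w1.png

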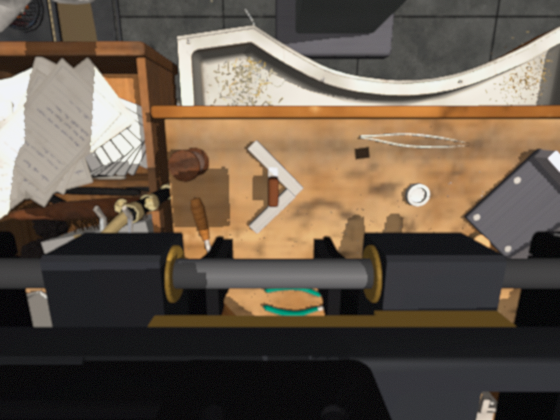

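```bash
python3 - <<'E'
from h import *
im=cv2.imread('pics/w1.png')
cv2.imwrite('pics/w1a.png',cv2.resize(im[130:240,220:330],None,fx=5,fy=5,interpolation=cv2.INTER_CUBIC))
E
```

```text
(no output)
```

View pics/w1a.png

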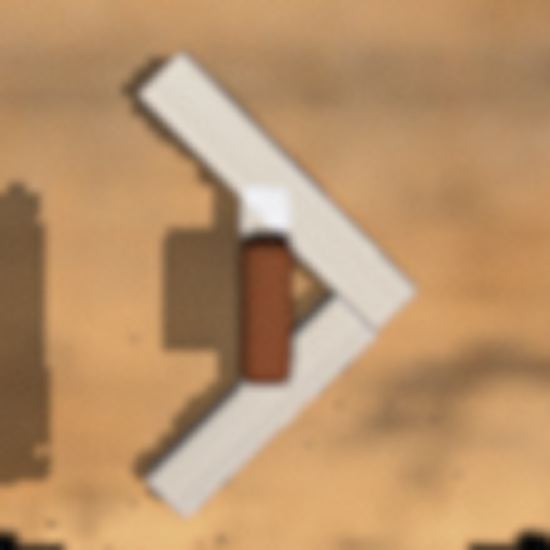

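```bash
python3 - <<'E'
from h import *
P=K('wrist');o=np.array([220,130])
for nm,q,z in [('corner',(416,292),.014),('xend',(183,50),.014),('yend',(188,518),.014),('b1',(244,240),.044),('b2',(290,240),.044),('b3',(242,382),.044),('b4',(290,382),.044)]:
    u=o+(np.array(q)+.5)/5-.5; print(nm,ray(P,*u,z).round(4))
E
```

```text
corner [ 0.4608 -0.1517  0.014 ]
xend [ 0.4045 -0.2063  0.014 ]
yend [ 0.5171 -0.2066  0.014 ]
b1 [ 0.4439 -0.1921  0.044 ]
b2 [ 0.4439 -0.1821  0.044 ]
b3 [ 0.4755 -0.1927  0.044 ]
b4 [ 0.4755 -0.182   0.044 ]
```

Call:
step_arm --increments '[5,-0.07,0,0,0,0,5,0,0,0,0,0,4,0,0,0,0,0,3,0,0,0,0,0,2,0,0,0,0,0,1.4,0,0,0,0,0,0,0,0,0,0,0,0,0,0,0,0,0]'

```text
time: 4.32
position: [0.4607, -0.1875, 0.0193]
tool_rot: [-0.0, 1.569, -0.0]
ft_force: [-1.0, -0.9, -0.6]
grip_width: 0.499
```

```bash
python3 - <<'E'
from h import *
delta([.46,-.187,.018],[0,1])
P=K('wrist');cap('wrist','w2.png')
cap('scene','s2.png')
E
```

```text
pos [ 0.4607 -0.1875  0.0193] tool cols [[0.001, -0.0, 1.0], [-0.0, 1.0, 0.0], [-1.0, -0.0, 0.001]] t 4.33 F [-1.02 -0.88 -0.57] grip 0.499
shift tool cm [ 0.132  0.046 -0.07 ] turn [0.     0.0015 0.0001]
```

View pics/w2.png

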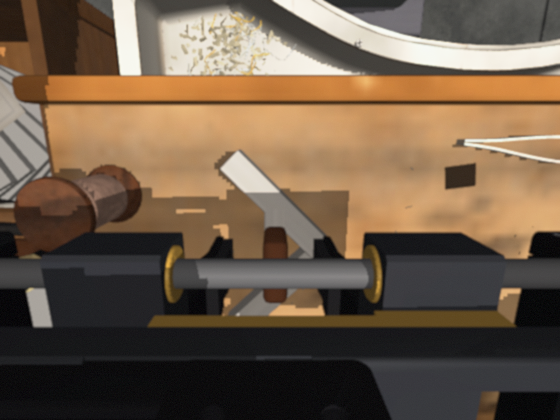

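View pics/s2.png

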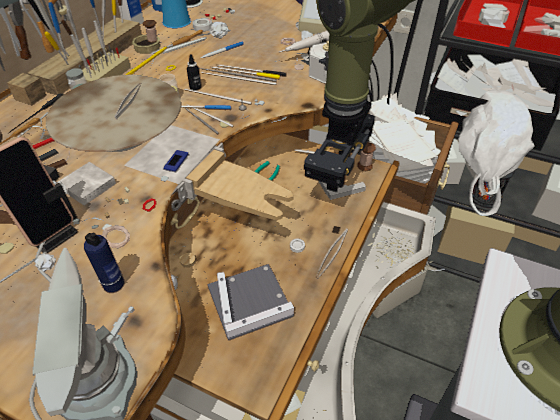

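Call:
step_arm --increments '[0,0,0,0,0,0,0,0,0,0,0,0,0,0,0,0,0,0,0,0,0,0,0,0,0,0,0,0,0,0,0,0,0,0,0,0]' --fingers 0 --force 40

```text
time: 5.18
position: [0.46, -0.1871, 0.0186]
tool_rot: [0.0, 1.571, 0.0]
ft_force: [-0.1, 1.3, 2.0]
grip_width: 0.131
```

Call:
step_arm --increments '[-2,0,0,0,0,0,-4,0,0,0,0,0,-5,0,0,0,0,0,-4,0,0,0,0,0,0,0,0,0,0,0,0,0,0,0,0,0]'

```text
time: 5.92
position: [0.4591, -0.1869, 0.1674]
tool_rot: [0.0, 1.572, 0.001]
ft_force: [0.3, -0.2, -1.8]
grip_width: 0.134
```

```bash
cat >> h.py <<'E'
def F(n=6):
    a=[]
    for i in range(n):
        ctrl.get_image('scene'); a.append(ctrl.get_state()['ft_force'])
    a=np.array(a); print('F mean',a.mean(0).round(2),'sd',a.std(0).round(2)); return a.mean(0)
E
python3 - <<'E'
from h import *
delta([.46,-.187,.018],[0,1])
P=K('wrist');cap('wrist','w3.png')
f=P
F()
P2=K('top')
im=cap('top','t3.png'); cv2.imwrite('pics/t3a.png',cv2.resize(im[185:275,165:265,::-1],None,fx=6,fy=6,interpolation=cv2.INTER_CUBIC))
E
```

```text
pos [ 0.4591 -0.1869  0.1674] tool cols [[-0.002, -0.0, 1.0], [0.001, 1.0, 0.0], [-1.0, 0.001, -0.002]] t 5.92 F [ 0.29 -0.16 -1.76] grip 0.134
shift tool cm [14.937 -0.022  0.117] turn [ 0.0003 -0.0017 -0.0006]
F mean [ 0.12 -0.2  -2.04] sd [0.75 0.46 0.52]
```

View pics/w3.png

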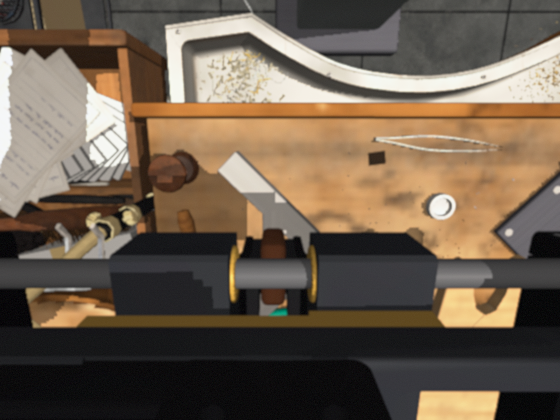

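Call:
step_arm --increments '[-1.5,2,0.7,0,0,0,-1.5,5,1.7,0,0,0,0,5.5,1.7,0,0,0,0,5.5,1.7,0,0,0,0,5.5,1.7,0,0,0,0,5,1.7,0,0,0,0,3,1.7,0,0,0,0,0,0,0,0,0]'

```text
time: 7.32
position: [0.5691, 0.1317, 0.1975]
tool_rot: [-0.005, 1.572, 0.004]
ft_force: [-0.0, -0.1, -2.7]
grip_width: 0.131
```

```bash
python3 - <<'E'
from h import *
delta([.46,-.187,.018],[0,1])
P=K('wrist');cap('wrist','w4.png')
np.save('P4.npy',np.array(P,dtype=object),allow_pickle=True)
for n in ['jig','fence_end','square_grip']:
    for d in ctrl.spot_point('wrist',n)[:2]: print(n,d['score'],c2w('wrist',d['xyz'],P).round(4))
E
```

```text
pos [0.5691 0.1317 0.1975] tool cols [[-0.001, -0.006, 1.0], [-0.0, 1.0, 0.006], [-1.0, -0.0, -0.001]] t 7.33 F [-0.02 -0.08 -2.73] grip 0.131
shift tool cm [ 17.974 -31.801 -11.084] turn [ 0.0059 -0.0008  0.0004]
jig 0.73 [ 0.488   0.1929 -0.0041]
jig 0.33 [ 0.6131 -0.1307 -0.0023]
fence_end 0.97 [0.5542 0.1178 0.0242]
square_grip 0.62 [0.5704 0.1317 0.1992]
```

View pics/w4.png

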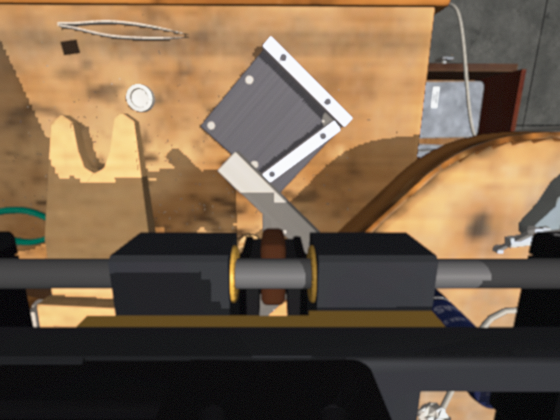

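```bash
python3 - <<'E'
from h import *
im=cv2.imread('pics/w4.png')
cv2.imwrite('pics/w4a.png',cv2.resize(im[30:190,190:360],None,fx=4.5,fy=3.75*1.2,interpolation=cv2.INTER_CUBIC)[:600*2])
im=cv2.resize(im[30:190,190:360],None,fx=4.5,fy=4.5,interpolation=cv2.INTER_CUBIC)
print(im.shape)
cv2.imwrite('pics/w4a.png',im[:600])
E
```

```text
(720, 765, 3)
```

View pics/w4a.png

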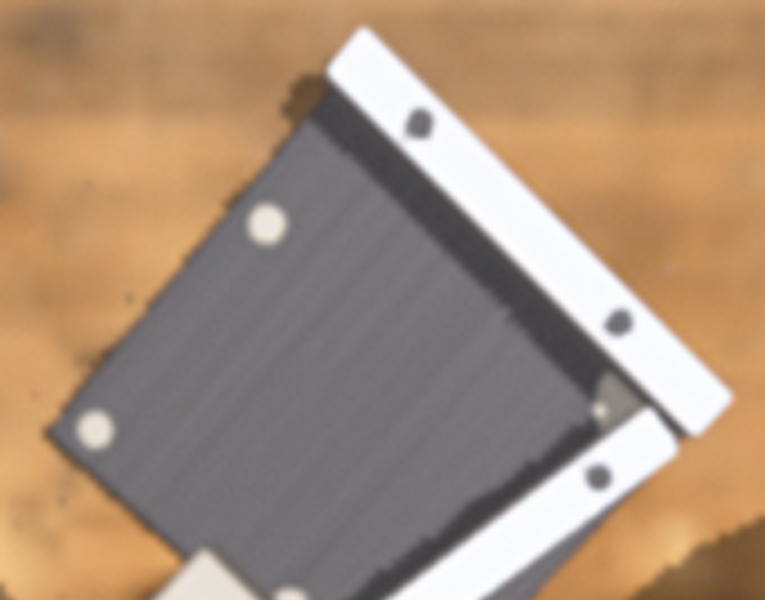

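```bash
python3 - <<'E'
from h import *
P=K('wrist')
im=cv2.imread('pics/w4.png'); hsv=cv2.cvtColor(im,cv2.COLOR_BGR2HSV)
m=((hsv[...,2]>205)&(hsv[...,1]<30)).astype(np.uint8); m[:, :190]=0;m[:30]=0;m[190:]=0;m[:,360:]=0
n,l,st,c=cv2.connectedComponentsWithStats(m,connectivity=4)
for i in range(1,n):
    if st[i,4]<200: continue
    r=cv2.minAreaRect(np.argwhere(l==i)[:,::-1].astype(np.float32)); b=cv2.boxPoints(r)
    print(st[i]);print([ray(P,*q,.028).round(4).tolist()[:2] for q in b])
W=lambda q:ray(P,190+(q[0]+.5)/4.5-.5,30+(q[1]+.5)/4.5-.5,.028)[:2]
a,b,cc,d=[W(q) for q in [(328,72),(692,437),(363,27),(733,398)]]
print(a,b,cc,d,np.linalg.norm(a-b),np.linalg.norm(cc-d))
for p,q in((a,b),(cc,d)): v=(p-q);print(v/np.linalg.norm(v))
v=(a-b)/np.linalg.norm(a-b); print('corner',(b+v*.012+a-v*.1)/2)
E
```

```text
[ 263   36   89   91 1454]
[[0.4231, 0.1146], [0.4153, 0.1233], [0.4904, 0.2058], [0.4992, 0.1972]]
[ 263  121   77   61 1000]
[[0.5471, 0.1139], [0.4928, 0.1869], [0.502, 0.1946], [0.5572, 0.1213]]
[219 153  54  37 972]
[[0.5431, 0.0679], [0.5253, 0.0858], [0.5632, 0.1246], [0.5821, 0.1066]]
[0.42402759 0.11557314] [0.49938793 0.1970549 ] [0.41536383 0.12306283] [0.49093964 0.20580745] 0.11098854349463942 0.1120641601522335
[-0.67899202 -0.73414565]
[-0.67439771 -0.73836829]
corner [0.49158341 0.18861643]
```

```bash
python3 - <<'E'
from h import *
def tri(A,a,B,b):
    M=[]
    for P,(u,v) in((A,a),(B,b)):
        f,cx,cy,R,t=P; Pm=np.array([[f,0,cx],[0,f,cy],[0,0,1]])@np.column_stack([R,t]); M.append(Pm)
    X=cv2.triangulatePoints(M[0],M[1],np.array(a,float),np.array(b,float)).ravel(); return (X[:3]/X[3]).round(3)
T=K('top');S=K('scene');W=K('wrist')
print('pin',tri(T,(298,223),W,(66,116)),tri(T,(266,226),W,(124,116)))
print('pinS',tri(T,(297,222),S,(288,212)))
print('ring',tri(T,(220,125),S,(150,205)),'bottle',tri(T,(130,140),S,(107,265)))
# candidate target
delta([.4786,.1286,.19],[-.040,1])
E
```

```text
pin [ 0.495 -0.047  0.09 ] [0.49  0.014 0.113]
pinS [ 0.506 -0.047  0.042]
ring [0.688 0.105 0.122] bottle [0.638 0.259 0.17 ]
pos [0.5687 0.1261 0.1985] tool cols [[-0.0, 0.002, 1.0], [-0.001, 1.0, -0.002], [-1.0, -0.001, -0.0]] t 7.53 F [ 0.57 -0.19 -2.74] grip 0.134
shift tool cm [ 0.849  0.232 -9.012] turn [-0.0418 -0.0004  0.0006]
```

```bash
python3 - <<'E'
from h import *
P=tuple(np.load('P4.npy',allow_pickle=True))
P=tuple(np.array(p,float) if np.ndim(p) else float(p) for p in P)
print(-P[3].T@P[4], K('wrist')[4])
def tri(A,a,B,b):
    M=[]
    for Q in (A,B):
        f,cx,cy,R,t=Q; M.append(np.array([[f,0,cx],[0,f,cy],[0,0,1]])@np.column_stack([R,t]))
    X=cv2.triangulatePoints(M[0],M[1],np.array(a,float),np.array(b,float)).ravel(); X=X[:3]/X[3]
    return X.round(3), (pix(A,X)-a).round(1),(pix(B,X)-b).round(1)
T=K('top');S=K('scene')
print('pin',*tri(T,(298,223),P,(66,116)),*tri(T,(266,226),P,(124,116)))
print('ring',*tri(T,(220,125),S,(150,205)))
W=lambda q:ray(P,190+(q[0]+.5)/4.5-.5,30+(q[1]+.5)/4.5-.5,.028)[:2]
a,b,cc,d=[W(q) for q in [(328,72),(692,437),(363,27),(733,398)]]
for p,q in((a,b),(cc,d)): v=(p-q);print(v/np.linalg.norm(v), np.degrees(np.arctan2(v[1],v[0])))
v=(a-b)/np.linalg.norm(a-b); print('corner',(b+v*.012+a-v*.1)/2)
tb=[W(q) for q in [(650,408),(680,450)]]; print(tb)
im=cv2.imread('pics/w4.png'); 
cv2.imwrite('pics/w4b.png',cv2.resize(im[80:400,300:560],None,fx=2,fy=1.8))
im=cv2.imread('pics/top0.png');cv2.imwrite('pics/t0b.png',cv2.resize(im[90:290,60:340],None,fx=2.8,fy=2.8,interpolation=cv2.INTER_CUBIC))
im=cv2.imread('pics/scene0.png');cv2.imwrite('pics/s0b.png',cv2.resize(im[150:420,80:360],None,fx=2.2,fy=2.2,interpolation=cv2.INTER_CUBIC))
E
```

```text
[0.50310095 0.13084833 0.35967089] [-0.12621938 -0.57532772  0.22692222]
pin [ 0.497 -0.047  0.08 ] [-0.4  1.3] [-1.5  5.1] [0.492 0.015 0.102] [ 0.1 -0.5] [ 0.6 -1.9]
ring [0.688 0.105 0.122] [-0. -0.] [0. 0.]
[-0.67331959 -0.73935156] -132.3237920612347
[-0.66869476 -0.74353703] -131.96640573159505
corner [0.49157232 0.19360127]
[array([0.49298391, 0.19220059]), array([0.50206987, 0.19945721])]
```

View pics/t0b.png

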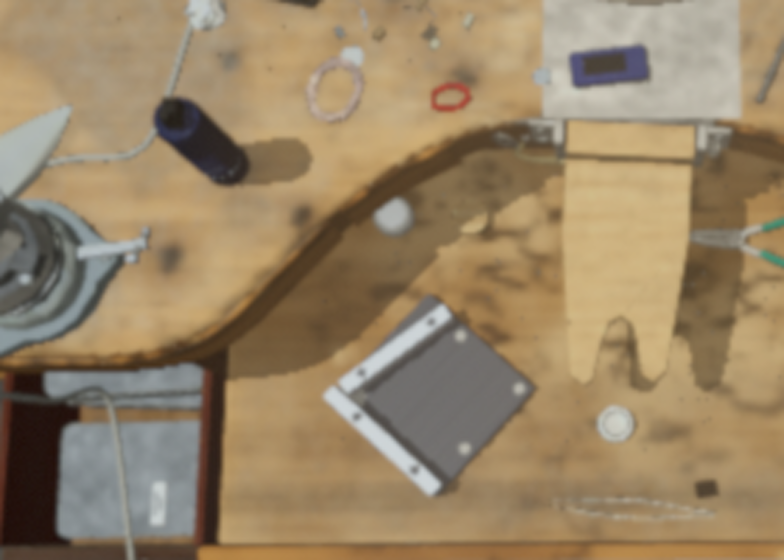

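View pics/s0b.png

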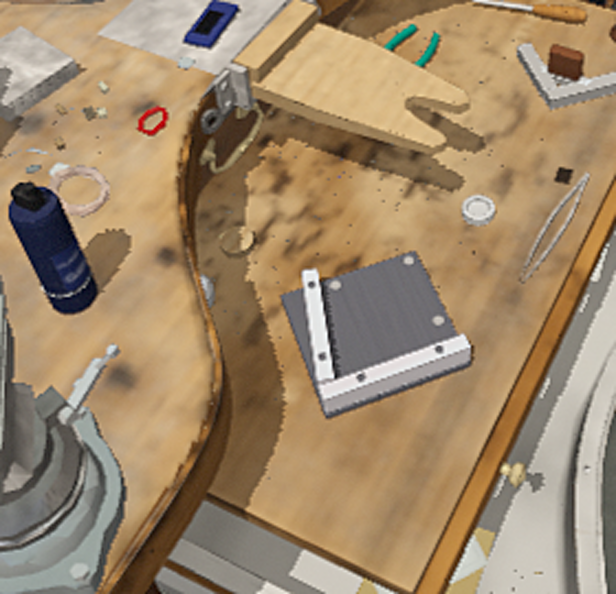

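```bash
python3 - <<'E'
from h import *
T=K('top')
for q in [(195,362),(215,362),(240,340),(270,305),(300,268),(330,235),(380,190),(440,155)]:
    u=(60+q[0]/2.8,90+q[1]/2.8); print(q,ray(T,*u,.12).round(3)[:2])
for q in [(570,380),(585,385),(645,388),(668,375),(690,240),(563,240)]:
    u=(60+q[0]/2.8,90+q[1]/2.8); print('pin',ray(T,*u,.1).round(3)[:2])
E
```

```text
(195, 362) [0.502 0.272]
(215, 362) [0.502 0.259]
(240, 340) [0.517 0.243]
(270, 305) [0.541 0.224]
(300, 268) [0.567 0.204]
(330, 235) [0.59  0.185]
(380, 190) [0.622 0.151]
(440, 155) [0.647 0.11 ]
pin [0.492 0.02 ]
pin [0.488 0.009]
pin [ 0.486 -0.032]
pin [ 0.495 -0.048]
pin [ 0.591 -0.065]
pin [0.591 0.025]
```

Call:
step_arm --increments '[0,-2.3,-0.8,0,0,0,0,-5,-1.7,0,0,0,0,-5.5,-1.9,0,0,0,0,-5.5,-1.9,0,0,0,0,-5.5,-1.9,0,0,0,0,-4.5,-1.6,0,0,0,0,-3,-1,0,0,0,0,0,0,0,0,0,5,0,0,0,0,0,5,0,0,0,0,0,0,0,0,0,0,0,0,0,0,0,0,0]'

```text
time: 9.02
position: [0.4618, -0.1857, 0.1002]
tool_rot: [-0.0, 1.569, -0.0]
ft_force: [0.7, -0.2, -2.0]
grip_width: 0.137
```

```bash
python3 - <<'E'
from h import *
delta([.46,-.187,.0195],[0,1])
print(ctrl.get_state()['joint_positions'].round(3))
E
```

```text
pos [ 0.4618 -0.1857  0.1002] tool cols [[0.002, 0.0, 1.0], [-0.0, 1.0, -0.0], [-1.0, -0.0, 0.002]] t 9.03 F [ 0.72 -0.25 -2.  ] grip 0.137
shift tool cm [ 8.065 -0.134 -0.197] turn [-0.      0.0021  0.0002]
[-0.479  0.117  0.862  1.997 -0.102  1.068  1.999]
```

Call:
step_arm --increments '[4,0,0,0,0,0,2.5,0,0,0,0,0,1.2,0,0,0,0,0,0.3,0,0,0,0,0,0.1,0,0,0,0,0,0,0,0,0,0,0]'

```text
time: 9.78
position: [0.4621, -0.1855, 0.0186]
tool_rot: [-0.0, 1.568, 0.0]
ft_force: [0.7, -0.8, -1.0]
grip_width: 0.135
```

```bash
python3 - <<'E'
from h import *
delta([.46,-.187,.0187],[0,1]); F(2)
E
```

```text
pos [ 0.4621 -0.1855  0.0186] tool cols [[0.002, -0.0, 1.0], [-0.0, 1.0, 0.0], [-1.0, -0.0, 0.002]] t 9.78 F [ 0.7  -0.8  -1.04] grip 0.135
shift tool cm [-0.009 -0.152 -0.211] turn [0.0004 0.0024 0.0001]
F mean [0.64 0.3  0.72] sd [0.02 0.16 0.33]
```

Call:
step_arm --increments '[0,0,0,0,0,0,0,0,0,0,0,0,-1.0,0,0,0,0,0,-1.5,0,0,0,0,0,0,0,0,0,-0.15,0,0,0,0,0,-0.15,0,0,0,0,0,-0.15,0,0,0,0,0,0,0,0,0,0,0,0,0]' --fingers 40

```text
time: 11.0
position: [0.4629, -0.1858, 0.0443]
tool_rot: [-0.001, 1.12, 0.0]
ft_force: [0.5, -0.0, 0.9]
grip_width: 0.401
```

```bash
cat >> h.py <<'E'
def tgt2(yaw,al):
    # yaw: angle of tool y from world +y ccw ; al: lean
    T=np.array([[np.sin(al),0,np.cos(al)],[0,1,0],[-np.cos(al),0,np.sin(al)]])
    c,s=np.cos(yaw),np.sin(yaw); return np.array([[c,-s,0],[s,c,0],[0,0,1]])@T
def d2(xyz,yaw,al=.45):
    s=ctrl.get_state();R=Ro.from_rotvec(s['tool_rot']).as_matrix();p=s['position']
    print('pos',p.round(4),'yaw',round(np.arctan2(-R[0,1],R[1,1]),4),'lean',round(np.arctan2(R[0,0],-R[2,0]),4),'roll',round(R[2,1],4),'t',round(s['time'],2),'grip',round(s['grip_width'],3))
    print('shift tool cm',(R.T@(np.array(xyz)-p)*100).round(3),'turn',Ro.from_matrix(R.T@tgt2(yaw,al)).as_rotvec().round(4))
E
python3 - <<'E'
from h import *
d2([.461,-.1855,.022],0)
print(ctrl.get_state()['joint_positions'].round(3))
cap('wrist','w5.png');cap('scene','s5.png')
E
```

```text
pos [ 0.4629 -0.1858  0.0443] yaw 0.0005 lean 0.4512 roll -0.0006 t 11.0 grip 0.401
shift tool cm [ 1.924  0.029 -1.138] turn [0.0007 0.0012 0.0003]
[-0.466 -0.166  0.919  2.387 -0.155  0.455  2.17 ]
```

View pics/w5.png

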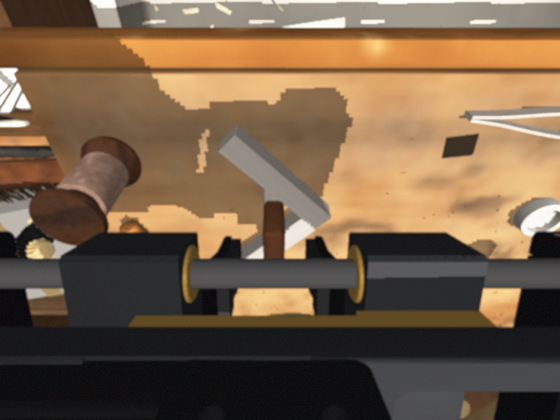

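View pics/s5.png

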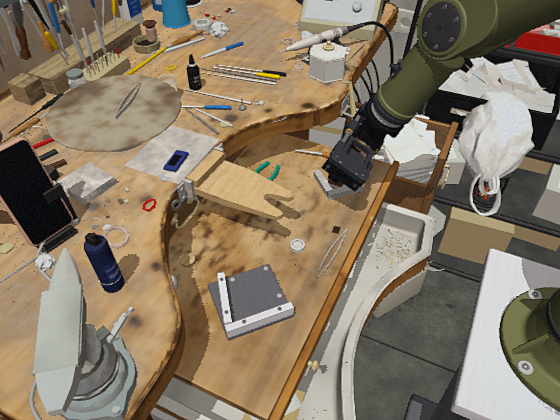

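Call:
step_arm --increments '[1.03,0.03,-0.43,0,0,0,1.03,0,-0.43,0,0,0,0,0,0,0,0,0,0,0,0,0,0,0]'

```text
time: 11.6
position: [0.4631, -0.1853, 0.0208]
tool_rot: [-0.002, 1.121, 0.0]
ft_force: [-0.3, -0.3, -0.2]
grip_width: 0.405
```

```bash
python3 - <<'E'
from h import *
d2([.464,-.1855,.022],0)
print(ctrl.get_state()['joint_positions'].round(3),ctrl.get_state()['ft_force'])
E
```

```text
pos [ 0.4631 -0.1853  0.0208] yaw 0.0011 lean 0.4497 roll -0.0016 t 11.6 grip 0.405
shift tool cm [-0.068 -0.018  0.135] turn [ 0.0016 -0.0003  0.001 ]
[-0.567 -0.095  1.04   2.404 -0.316  0.403  2.327] [-0.27990293 -0.348945   -0.15797349]
```

Call:
step_arm --increments '[0,0,0,0,0,0,0,0,0,0,0,0,0,0,0,0,0,0,0,0,0,0,0,0,0,0,0,0,0,0,-1.8,0,0.87,0,0,0,-3.6,0,1.74,0,0,0,-4.5,0,2.17,0,0,0,-4.5,0,2.17,0,0,0,-1.8,0,0.87,0,0,0,0,0,0,0,0,0,0,0,0,0,0,0]' --fingers 0 --force 45

```text
time: 13.1
position: [0.4609, -0.1864, 0.1833]
tool_rot: [0.002, 1.122, -0.002]
ft_force: [-0.5, 0.4, -3.1]
grip_width: 0.134
```

```bash
python3 - <<'E'
from h import *
d2([.464,-.1855,.022],0)
print(ctrl.get_state()['joint_positions'].round(3))
cap('wrist','w6.png')
F(5)
d2([.464,-.1855,.022],0)
E
```

```text
pos [ 0.4609 -0.1864  0.1833] yaw -0.0026 lean 0.4486 roll 0.0005 t 13.1 grip 0.134
shift tool cm [14.67   0.077 -6.713] turn [-0.0026 -0.0014  0.0006]
[ 0.158 -0.3    0.273  2.22  -0.144  0.807  2.083]
F mean [-0.07 -0.03 -2.26] sd [0.3  0.85 0.32]
pos [ 0.4621 -0.1857  0.1846] yaw -0.0006 lean 0.4508 roll 0.0 t 13.4 grip 0.134
shift tool cm [14.718  0.018 -6.913] turn [-0.0005  0.0008  0.0002]
```

View pics/w6.png

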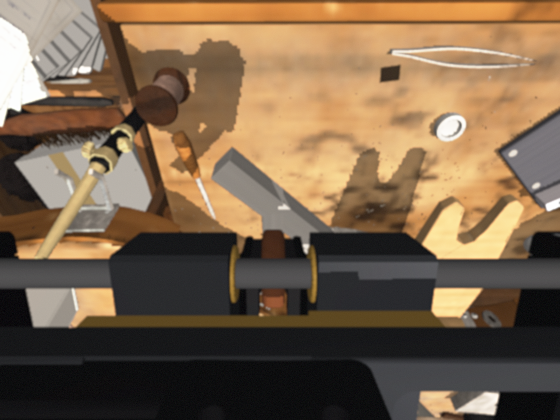

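Call:
step_arm --increments '[0.4,2,0.4,0,0,0,0.4,4.5,0.4,0,0,0,0,5.5,0.3,0,0,0,0,5.5,0.3,0,0,0,0,5.5,0.3,0,0,0,0,4.5,0,0,0,0,0,2.5,0,0,0,0,0,1.5,0,0,0,0,0,0,0,0,0,0,0,0,0,0,0,0]'

```text
time: 14.65
position: [0.4985, 0.115, 0.18]
tool_rot: [0.002, 1.131, 0.001]
ft_force: [0.6, 0.2, -2.2]
grip_width: 0.136
```

```bash
python3 - <<'E'
from h import *
s=ctrl.get_state(); print(s['joint_positions'].round(3),s['position'])
P=K('wrist');cap('wrist','w7.png')
np.save('P7.npy',np.array([*P[:3]])); np.savez('P7.npz',f=P[0],cx=P[1],cy=P[2],R=P[3],t=P[4],p=s['position'],r=s['tool_rot'])
F(4)
cap('top','t7.png')
d2([.480,.1306,.06],.044)
E
```

```text
[ 0.145 -0.264 -0.465  2.187  0.029  0.772  1.222] [0.49846418 0.11501501 0.17998326]
F mean [-0.14  0.16 -1.8 ] sd [0.24 0.71 0.54]
pos [0.4987 0.1151 0.1802] yaw -0.0011 lean 0.4407 roll 0.0023 t 14.95 grip 0.132
shift tool cm [10.081  1.522 -6.822] turn [-0.0417 -0.0092  0.0174]
```

View pics/w7.png

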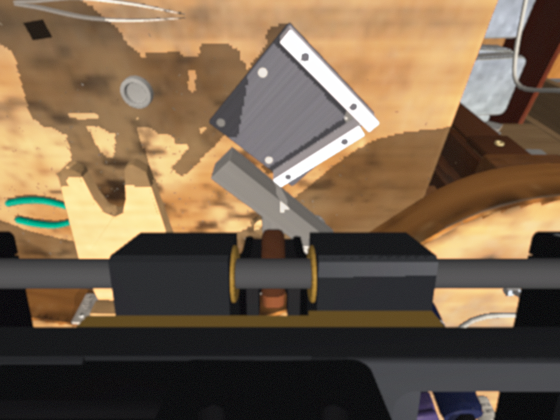

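View pics/t7.png

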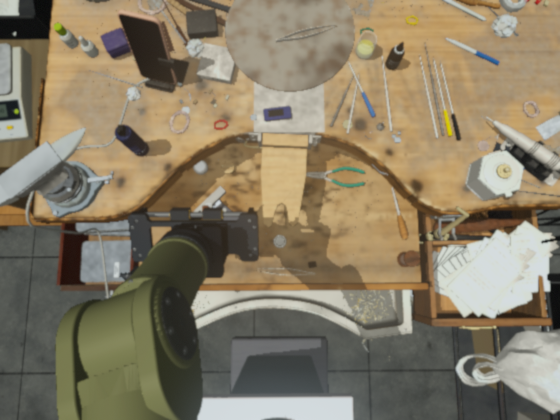

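```bash
python3 - <<'E'
from h import *
im=cv2.imread('pics/w7.png')
c=cv2.resize(im[15:240,195:390],None,fx=4,fy=4,interpolation=cv2.INTER_CUBIC)
cv2.imwrite('pics/w7a.png',c[:600]);cv2.imwrite('pics/w7b.png',c[500:])
z=np.load('P7.npz');P=(float(z['f']),float(z['cx']),float(z['cy']),z['R'],z['t'])
# predicted square points: grasp tool pose
Rg=tgt2(0.001,.45);pg=np.array([.4631,-.1855,.0208])
R=Ro.from_rotvec(z['r']).as_matrix()
g=np.array([.4618,-.1857,0]);ex=np.array([-.7071,-.7071,0]);ey=np.array([.7071,-.7071,0]);
for nm,x,y,h in [('xend out top',54,-26,14),('xend out bot',54,-26,0),('xend in top',54,-12,14),('bar1',11.3+4.2,-11.3+4.2,44),('bar',11.3-4.2,-11.3-4.2,44)]:
    X=g+ex*x/1e3+ey*y/1e3+[0,0,h/1e3]; Y=z['p']+R@Rg.T@(X-pg); q=pix(P,Y); print(nm,q.round(1),((q-[195,15])*4).round(0))
E
```

```text
xend out top [229.8 155.6] [139. 562.]
xend out bot [232.8 140.7] [151. 503.]
xend in top [210.4 174.1] [ 62. 637.]
bar1 [260.9 267.1] [ 264. 1008.]
bar [286.9 267.1] [ 368. 1008.]
```

View pics/w7a.png

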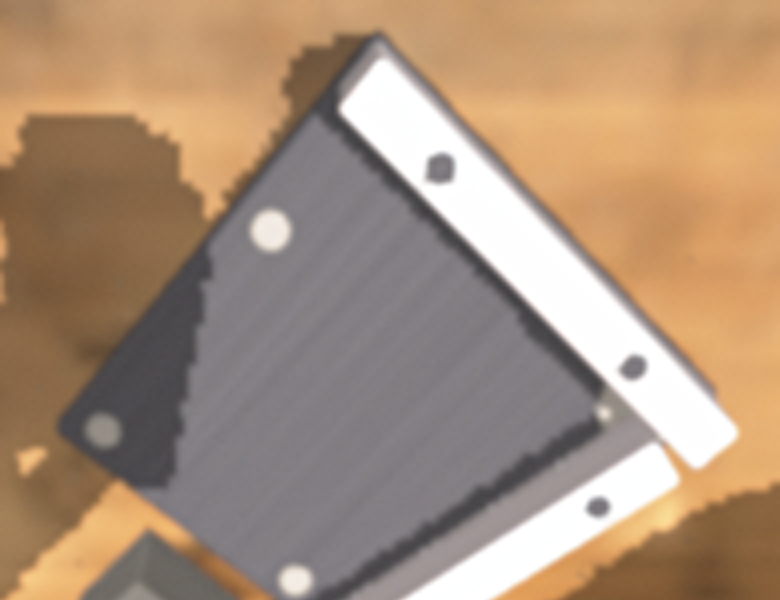

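View pics/w7b.png

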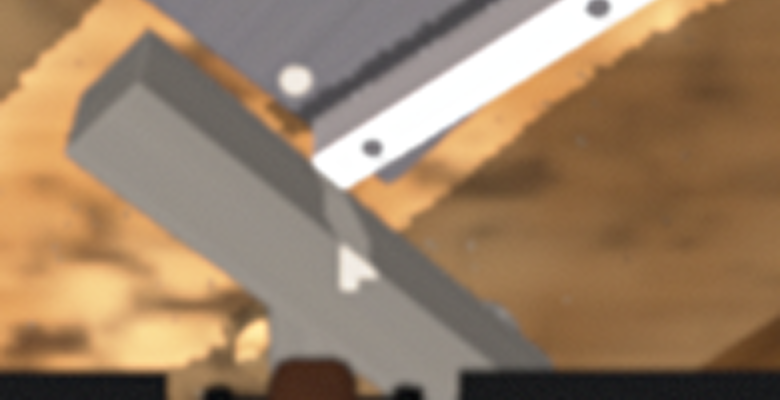

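```bash
python3 - <<'E'
from h import *
z=np.load('P7.npz');P=(float(z['f']),float(z['cx']),float(z['cy']),z['R'],z['t'])
R7=Ro.from_rotvec(z['r']).as_matrix();p7=z['p']
# camera in tool frame
def camat(R,p):
    Rc=P[3]@R7@R.T; o7=R7.T@(-P[3].T@P[4]-p7); o=p+R@o7; return (*P[:3],Rc,-Rc@o)
ex=np.array([-.7071,-.7071,0]);ey=np.array([.7071,-.7071,0])
pts=[('xo_t',54,-26,14),('xo_b',54,-26,0),('xi_t',54,-12,14),('xi_b',54,-12,0),('b1',11.3+4.2,-11.3+4.2,44),('b2',11.3-4.2,-11.3-4.2,44),('f1',-11.3+4.2,11.3+4.2,44),('f2',-11.3-4.2,11.3-4.2,44)]
def pred(fn,Pc,R,p,Rg,pg,g,box):
    im=cv2.imread('pics/'+fn);im=cv2.resize(im,None,fx=4,fy=4,interpolation=cv2.INTER_CUBIC)
    for nm,x,y,h in pts:
        X=g+ex*x/1e3+ey*y/1e3+[0,0,h/1e3];q=pix(Pc,p+R@Rg.T@(X-pg))*4+1.5
        cv2.circle(im,tuple(int(v) for v in q),5,(0,0,255),1)
    a,b,c,d=box;cv2.imwrite('pics/o_'+fn,im[b*4:d*4,a*4:c*4])
pred('w7.png',P,R7,p7,tgt2(.001,.45),np.array([.4631,-.1855,.0208]),np.array([.4618,-.1857,0]),(190,130,380,270))
R3=np.array([[-.002,0,1],[.001,1,0],[-1,.001,-.002]]);p3=np.array([.4591,-.1869,.1674])
pred('w3.png',camat(R3,p3),R3,p3,tgt2(0,0),np.array([.46,-.1871,.0186]),np.array([.4597,-.1873,0]),(190,130,380,270))
E
```

```text
(no output)
```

View pics/o_w7.png

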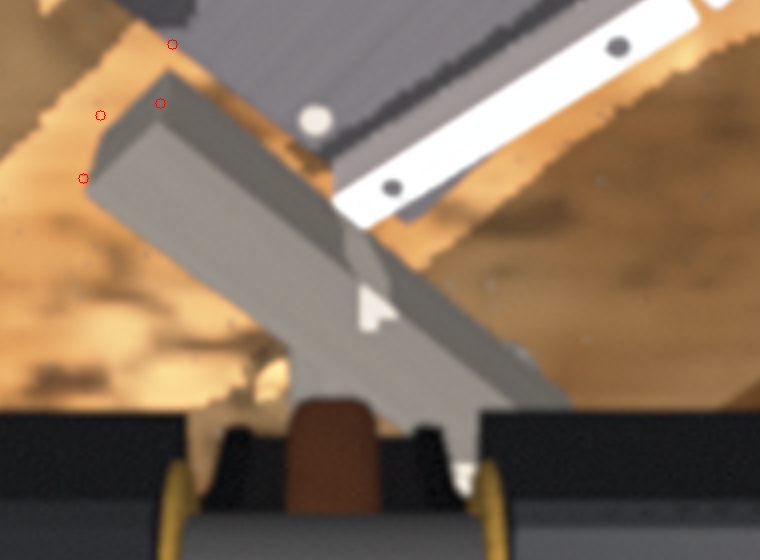

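View pics/o_w3.png

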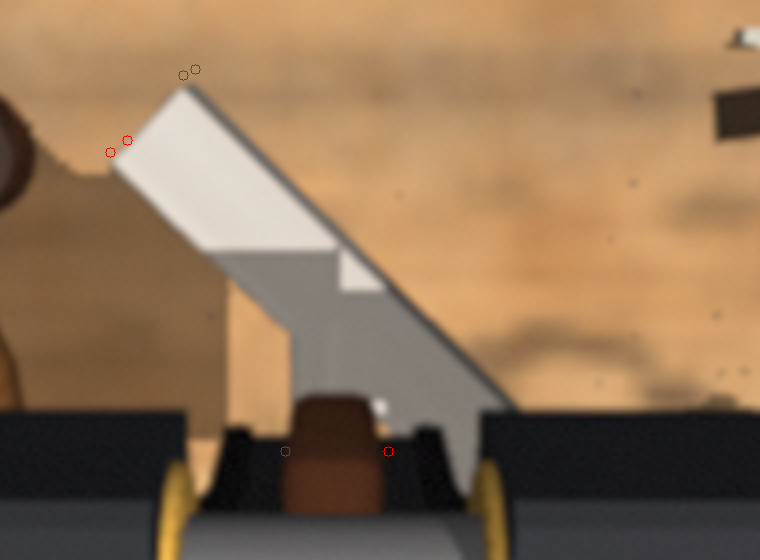

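```bash
python3 - <<'E'
from h import *
z=np.load('P7.npz');P=(float(z['f']),float(z['cx']),float(z['cy']),z['R'],z['t'])
for bias in (0,3):
    W=lambda q,h=.028:ray(P,195+(q[0]+.5)/4-.5,15+(q[1]+.5)/4-.5-bias,h)[:2]
    a,b,c,d=[W(q) for q in [(338,108),(695,470),(382,55),(738,433)]]
    for p,q in((a,b),(c,d)): v=(p-q);print(np.linalg.norm(v).round(4), np.degrees(np.arctan2(v[1],v[0])).round(2))
    v=(a-b)/np.linalg.norm(a-b); n=np.array([-v[1],v[0]]) 
    print('corner inner',(b+v*.012+a-v*.1)/2,'outer',(d+v*.012+c-v*.1)/2+.012*n)
    t=[W(q) for q in [(652,443),(312,660)]];w=t[1]-t[0];print('turning',t,np.degrees(np.arctan2(w[1],w[0])).round(2),np.linalg.norm(w))
    print('base',W((58,428),.008))
E
```

```text
0.112 -132.12
0.1119 -132.18
corner inner [0.49106541 0.19360193] outer [0.49099387 0.19363087]
turning [array([0.49250752, 0.19148604]), array([0.55144429, 0.11428158])] -52.64 0.09712914337625335
base [0.49756031 0.05300336]
0.111 -131.97
0.1109 -132.03
corner inner [0.48846615 0.19338577] outer [0.4885207  0.19339747]
turning [array([0.48963618, 0.19099951]), array([0.54777936, 0.11428571])] -52.84 0.09625817417282015
base [0.49452838 0.05339302]
```

```bash
python3 - <<'E'
from h import *
d2([.4792,.1316,.10],.047)
E
```

```text
pos [0.4987 0.1151 0.1802] yaw -0.0011 lean 0.4407 roll 0.0023 t 14.95 grip 0.132
shift tool cm [ 6.429  1.631 -5.189] turn [-0.0444 -0.0092  0.0187]
```

Call:
step_arm --increments '[0,0,0,-0.0444,-0.0092,0.0187,0,0,0,0,0,0,1.6,0.4,-1.3,0,0,0,1.6,0.4,-1.3,0,0,0,1.6,0.4,-1.3,0,0,0,1.6,0.4,-1.3,0,0,0,0,0,0,0,0,0,0,0,0,0,0,0]'

```text
time: 15.95
position: [0.4798, 0.1308, 0.1011]
tool_rot: [-0.026, 1.119, 0.043]
ft_force: [0.2, 0.4, -1.8]
grip_width: 0.134
```

```bash
python3 - <<'E'
from h import *
F(4);d2([.4792,.1316,.06],.047)
print(ctrl.get_state()['joint_positions'].round(3))
z=cap('wrist','w8.png')
cap('scene','s8.png')
E
```

```text
F mean [ 0.37  0.12 -2.44] sd [0.19 0.32 0.67]
pos [0.4797 0.1307 0.1011] yaw 0.0475 lean 0.4513 roll 0.0003 t 16.15 grip 0.13
shift tool cm [ 3.675  0.088 -1.837] turn [ 0.0003  0.0017 -0.0005]
[ 0.139 -0.204 -0.532  2.318  0.094  0.576  1.144]
```

View pics/w8.png

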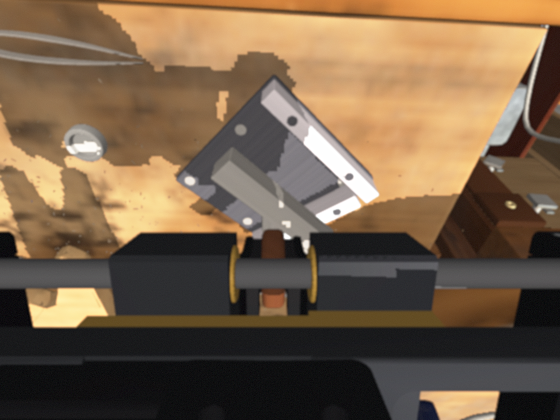

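View pics/s8.png

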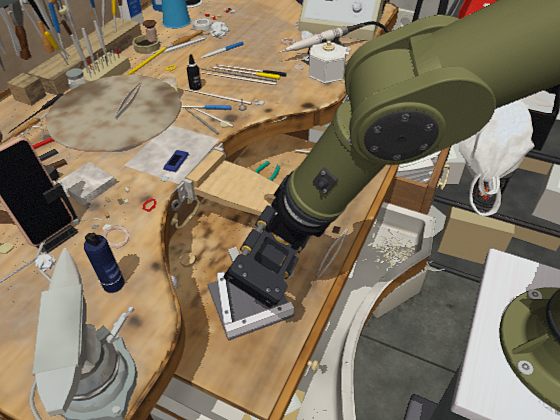

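Call:
step_arm --increments '[1.8,0.05,-0.9,0,0,0,1.8,0.05,-0.9,0,0,0,0,0,0,0,0,0,0,0,0,0,0,0]'

```text
time: 16.75
position: [0.479, 0.1318, 0.0607]
tool_rot: [-0.026, 1.119, 0.043]
ft_force: [-0.1, -0.6, -1.6]
grip_width: 0.134
```

```bash
python3 - <<'E'
from h import *
d2([.4792,.1316,.0308],.047)
s=ctrl.get_state();P=K('wrist')
im=cap('wrist','w9.png')
np.savez('P9.npz',f=P[0],cx=P[1],cy=P[2],R=P[3],t=P[4],p=s['position'],r=s['tool_rot'])
c=cv2.resize(im[60:260,170:400,::-1],None,fx=3.4,fy=3,interpolation=cv2.INTER_CUBIC)
c=cv2.resize(im[60:240,170:400,::-1],None,fx=3.3,fy=3.3,interpolation=cv2.INTER_CUBIC)
cv2.imwrite('pics/w9a.png',c)
E
```

```text
pos [0.479  0.1318 0.0607] yaw 0.0478 lean 0.4507 roll 0.0003 t 16.75 grip 0.134
shift tool cm [ 2.695 -0.023 -1.285] turn [ 0.0006  0.0012 -0.0006]
```

View pics/w9a.png

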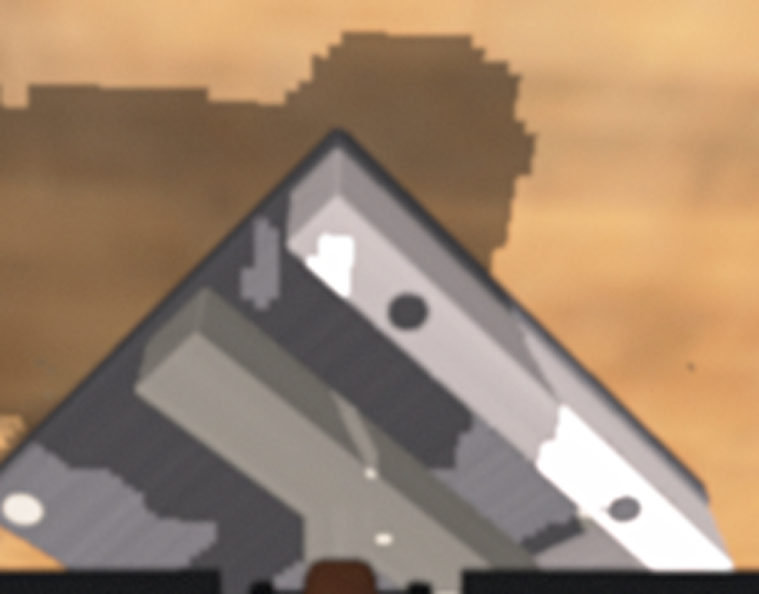

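```bash
python3 - <<'E'
from h import *
z=np.load('P9.npz');P=(float(z['f']),float(z['cx']),float(z['cy']),z['R'],z['t'])
im=cv2.imread('pics/w9.png'); c=cv2.resize(im[120:236,205:345],None,fx=5.6,fy=5.1,interpolation=cv2.INTER_CUBIC); cv2.imwrite('pics/w9b.png',c)
for b in (0,3):
    W=lambda q,h:ray(P,170+(q[0]+.5)/3.3-.5,60+(q[1]+.5)/3.3-.5-b,h)[:2]
    for nm,p,q,h in [('fence in',(289,245),(650,567),.028),('fence out',(338,196),(733,567),.028),('sq out top',(200,331),(488,567),.0539),('sq out bot',(207,290),(540,566),.0399),('sq in top',(136,388),(303,513),.0539)]:
        a,d=W(p,h),W(q,h);v=a-d;print(nm,a.round(4),d.round(4),np.degrees(np.arctan2(v[1],v[0])).round(2))
E
```

```text
fence in [0.4239 0.1205] [0.4899 0.1932] -132.25
fence out [0.4155 0.1277] [0.4891 0.2096] -131.96
sq out top [0.4243 0.1093] [0.4668 0.1548] -133.07
sq out bot [0.4257 0.1088] [0.4794 0.1676] -132.41
sq in top [0.4341 0.0998] [0.4565 0.1242] -132.66
fence in [0.4222 0.1205] [0.4872 0.1925] -132.06
fence out [0.4139 0.1277] [0.4865 0.2089] -131.78
sq out top [0.4227 0.1094] [0.4646 0.1545] -132.85
sq out bot [0.4241 0.1089] [0.477  0.1672] -132.2
sq in top [0.4324 0.1   ] [0.4545 0.1241] -132.42
```

View pics/w9b.png

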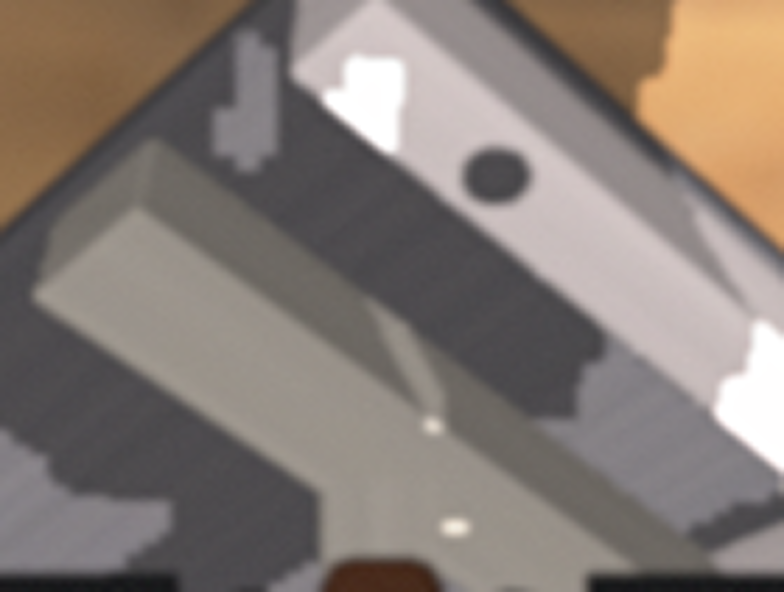

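Call:
step_arm --increments '[0.9,0,-0.43,-0.0045,0,0.0022,0.9,0,-0.43,0,0,0,0.5,0,-0.25,0,0,0,0.27,0,-0.13,0,0,0,0,0,0,0,0,0,0,0,0,0,0,0]'

```text
time: 17.55
position: [0.4786, 0.1318, 0.0316]
tool_rot: [-0.03, 1.12, 0.047]
ft_force: [0.5, 0.4, -2.0]
grip_width: 0.137
```

```bash
cat >> h.py <<'E'
C=np.array([.4905,.193]);A=np.radians(-132.2)
XJ=np.array([np.cos(A),np.sin(A),0]);YJ=np.array([-np.sin(A),np.cos(A),0])
def J(n=6,z0=-2.2):
    a=[];b=[];pp=[]
    for i in range(n):
        ctrl.get_image('scene'); s=ctrl.get_state(); a.append(s['ft_force']);b.append(s['torque']);pp.append(s['position'])
    f=np.mean(a,0);m=np.mean(b,0);R=Ro.from_rotvec(s['tool_rot']).as_matrix();p=np.mean(pp,0)
    d=p-[*C,0]-[.0013,0,0]
    print('t',round(s['time'],2),'pos',p.round(4),'yaw',round(np.arctan2(-R[0,1],R[1,1]),4),'lean',round(np.arctan2(R[0,0],-R[2,0]),4),'roll',round(R[2,1],4))
    print('Fx_j %.2f Fy_j %.2f Fz %.2f (sd %s) M %s'%(f@XJ,f@YJ,f[2],np.std(a,0).round(2),m.round(3)),'gripj mm',(d@XJ*1e3).round(1),(d@YJ*1e3).round(1),'z',p[2].round(4))
    for nm,v in (('xj',XJ),('yj',YJ),('z',np.array([0,0,1.]))): print('1mm along',nm,'tool cm',(R.T@v*.1).round(4))
E
python3 - <<'E'
from h import *
J(5)
E
```

```text
t 17.8 pos [0.4786 0.1317 0.0315] yaw 0.0529 lean 0.4499 roll -0.0
Fx_j 0.09 Fy_j -0.10 Fz -2.36 (sd [0.25 0.26 0.32]) M [-0.027  0.754  0.   ] gripj mm 54.3 31.4 z 0.0315
1mm along xj tool cm [-0.0309 -0.0704 -0.0639]
1mm along yj tool cm [ 0.0307 -0.071   0.0634]
1mm along z tool cm [-0.09   -0.      0.0435]
```

Call:
step_arm --increments '[0.09,0,-0.044,0,0,0,-0.031,0.071,-0.063,0,0,0,-0.031,0.071,-0.063,0,0,0,-0.031,0.071,-0.063,0,0,0,-0.015,0.035,-0.032,0,0,0,-0.015,0.035,-0.032,0,0,0,0,0,0,0,0,0]'

```text
time: 18.68
position: [0.4754, 0.1343, 0.0302]
tool_rot: [-0.03, 1.121, 0.047]
ft_force: [-1.0, 0.3, -2.1]
grip_width: 0.133
```

```bash
python3 - <<'E'
from h import *
J(3)
E
```

```text
t 18.82 pos [0.4754 0.1343 0.0302] yaw 0.0528 lean 0.4494 roll -0.0
Fx_j -0.16 Fy_j -0.05 Fz -2.09 (sd [0.77 0.17 0.38]) M [-0.043  0.741 -0.003] gripj mm 54.5 27.3 z 0.0302
1mm along xj tool cm [-0.0309 -0.0704 -0.0639]
1mm along yj tool cm [ 0.0306 -0.071   0.0634]
1mm along z tool cm [-0.09   -0.      0.0435]
```

Continue in 0.5 mm rows.

Call:
step_arm --increments '[-0.031,0.071,-0.063,0,0,0,-0.015,0.035,-0.032,0,0,0,-0.015,0.035,-0.032,0,0,0,0,0,0,0,0,0]'

```text
time: 19.32
position: [0.4738, 0.1357, 0.0302]
tool_rot: [-0.03, 1.121, 0.047]
ft_force: [-0.5, 0.8, -2.0]
grip_width: 0.133
```

```bash
python3 - <<'E'
from h import *
J(3)
E
```

```text
t 19.48 pos [0.4739 0.1357 0.0302] yaw 0.053 lean 0.4494 roll -0.0001
Fx_j 0.12 Fy_j 0.30 Fz -1.80 (sd [0.63 0.59 0.31]) M [-0.018  0.756  0.003] gripj mm 54.5 25.2 z 0.0302
1mm along xj tool cm [-0.0309 -0.0704 -0.0639]
1mm along yj tool cm [ 0.0306 -0.071   0.0634]
1mm along z tool cm [-0.09   -0.      0.0435]
```

Call:
step_arm --increments '[-0.015,0.035,-0.032,0,0,0,-0.015,0.035,-0.032,0,0,0,0,0,0,0,0,0]'

```text
time: 19.85
position: [0.4731, 0.1364, 0.0302]
tool_rot: [-0.03, 1.121, 0.047]
ft_force: [0.3, -0.1, -3.4]
grip_width: 0.135
```

```bash
python3 - <<'E'
from h import *
J(2)
E
```

```text
t 19.95 pos [0.4731 0.1363 0.0302] yaw 0.0529 lean 0.4495 roll -0.0
Fx_j 0.48 Fy_j -0.83 Fz -2.50 (sd [0.32 0.11 0.55]) M [-0.026  0.751 -0.006] gripj mm 54.5 24.2 z 0.0302
1mm along xj tool cm [-0.0309 -0.0704 -0.0639]
1mm along yj tool cm [ 0.0306 -0.071   0.0634]
1mm along z tool cm [-0.09   -0.      0.0435]
```

```bash
python3 - <<'E'
from h import *
im=cap('wrist','w10.png')
c=cv2.resize(im[90:236,200:400,::-1],None,fx=4,fy=4,interpolation=cv2.INTER_CUBIC)
cv2.imwrite('pics/w10a.png',c)
E
```

```text
(no output)
```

View pics/w10a.png

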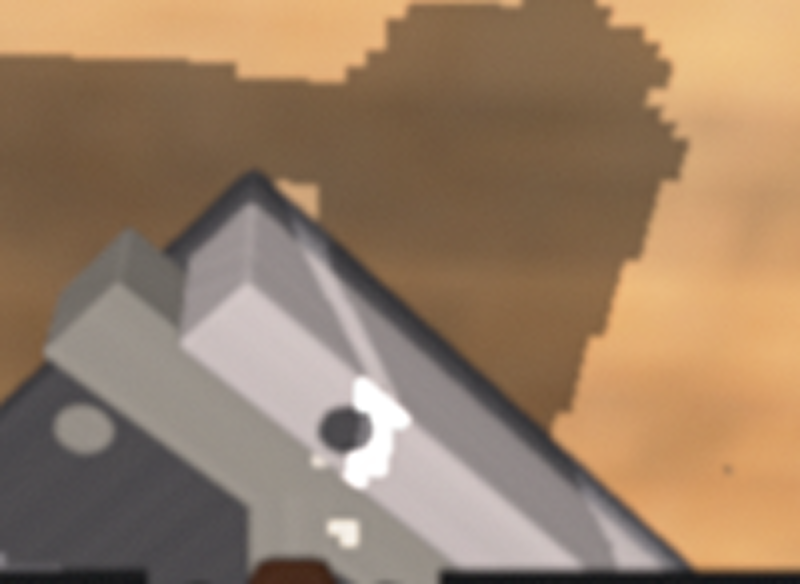

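Call:
step_arm --increments '[-0.015,0.035,-0.032,0,0,0,-0.015,0.035,-0.032,0,0,0,0,0,0,0,0,0]'

```text
time: 20.38
position: [0.4728, 0.1366, 0.0304]
tool_rot: [-0.03, 1.12, 0.047]
ft_force: [3.2, -2.3, -4.5]
grip_width: 0.135
```

```bash
python3 - <<'E'
from h import *
J(2)
E
```

```text
t 20.48 pos [0.4728 0.1366 0.0304] yaw 0.0523 lean 0.4499 roll -0.0002
Fx_j -0.25 Fy_j 4.69 Fz -4.88 (sd [0.07 0.82 0.15]) M [-0.605  0.007 -0.282] gripj mm 54.6 23.8 z 0.0304
1mm along xj tool cm [-0.0309 -0.0705 -0.0639]
1mm along yj tool cm [ 0.0307 -0.071   0.0634]
1mm along z tool cm [-0.09   -0.      0.0435]
```

Call:
step_arm --increments '[0.031,0.07,0.064,0,0,0,0.062,0.141,0.128,0,0,0,0.062,0.141,0.128,0,0,0,0.062,0.141,0.128,0,0,0,0.031,0.07,0.064,0,0,0,0,0,0,0,0,0]'

```text
time: 21.22
position: [0.4771, 0.1413, 0.0296]
tool_rot: [-0.031, 1.123, 0.045]
ft_force: [2.6, -4.4, -3.1]
grip_width: 0.135
```

```bash
python3 - <<'E'
from h import *
J(2)
E
```

```text
t 21.32 pos [0.4771 0.1414 0.0295] yaw 0.0513 lean 0.4475 roll -0.0019
Fx_j 2.19 Fy_j 5.19 Fz -3.91 (sd [0.14 0.2  0.28]) M [-1.21   0.311 -0.477] gripj mm 48.1 23.8 z 0.0295
1mm along xj tool cm [-0.0306 -0.0705 -0.064 ]
1mm along yj tool cm [ 0.0307 -0.0709  0.0635]
1mm along z tool cm [-0.0901 -0.0002  0.0433]
```

Call:
step_arm --increments '[-0.023,0.07,0.09,0,0,0,0.062,0.141,0.128,0,0,0,0.062,0.141,0.128,0,0,0,0.031,0.07,0.064,0,0,0,0,0,0,0,0,0]'

```text
time: 21.95
position: [0.4811, 0.1458, 0.0301]
tool_rot: [-0.031, 1.123, 0.045]
ft_force: [1.8, -5.6, -3.2]
grip_width: 0.137
```

```bash
python3 - <<'E'
from h import *
J(2)
im=cap('wrist','w11.png')
c=cv2.resize(im[60:236,200:400,::-1],None,fx=3.4,fy=3.4,interpolation=cv2.INTER_CUBIC)
cv2.imwrite('pics/w11a.png',c)
E
```

```text
t 22.05 pos [0.4811 0.1458 0.0301] yaw 0.0514 lean 0.4474 roll -0.0019
Fx_j 1.06 Fy_j 5.61 Fz -3.95 (sd [0.43 0.59 0.55]) M [-1.169  0.366 -0.487] gripj mm 42.1 23.8 z 0.0301
1mm along xj tool cm [-0.0306 -0.0705 -0.064 ]
1mm along yj tool cm [ 0.0307 -0.0709  0.0635]
1mm along z tool cm [-0.0901 -0.0002  0.0433]
```

View pics/w11a.png

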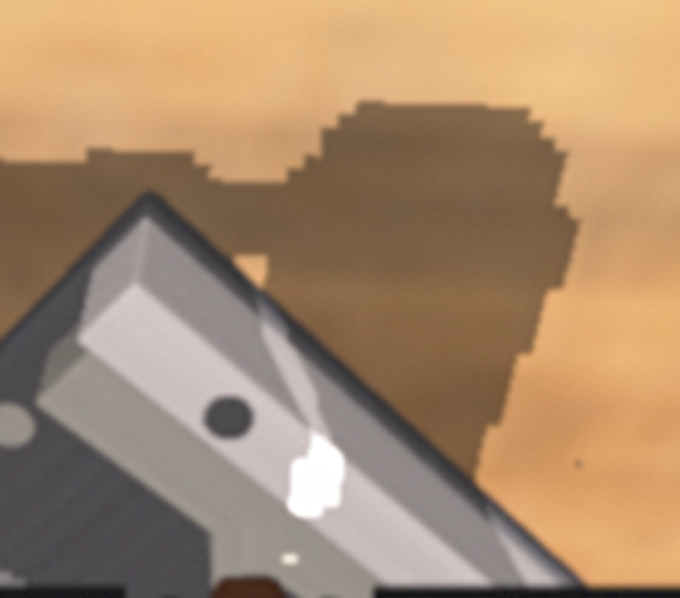

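Call:
step_arm --increments '[0.031,0.07,0.064,0.0027,0,-0.0013,0.031,0.07,0.064,0,0,0,0.031,0.07,0.064,0,0,0,0.031,0.07,0.064,0,0,0,0.031,0.07,0.064,0,0,0,0.031,0.07,0.064,0,0,0,0,0,0,0,0,0]'

```text
time: 22.98
position: [0.4847, 0.1496, 0.0297]
tool_rot: [-0.03, 1.124, 0.041]
ft_force: [0.7, -5.7, -1.9]
grip_width: 0.133
```

```bash
python3 - <<'E'
from h import *
J(2)
E
```

```text
t 23.07 pos [0.4847 0.1496 0.0297] yaw 0.0478 lean 0.4464 roll -0.0029
Fx_j 3.03 Fy_j 4.62 Fz -2.71 (sd [0.18 0.25 0.3 ]) M [-1.37   0.544 -0.545] gripj mm 36.9 23.9 z 0.0297
1mm along xj tool cm [-0.0303 -0.0708 -0.0638]
1mm along yj tool cm [ 0.0308 -0.0706  0.0638]
1mm along z tool cm [-0.0902 -0.0003  0.0432]
```

Call:
step_arm --increments '[0.004,0.07,0.077,0,0,0,0.031,0.07,0.064,0,0,0,0.031,0.07,0.064,0,0,0,0.031,0.07,0.064,0,0,0,0.031,0.07,0.064,0,0,0,0,0,0,0,0,0]'

```text
time: 23.82
position: [0.4879, 0.1531, 0.0298]
tool_rot: [-0.03, 1.124, 0.041]
ft_force: [1.3, -5.5, -2.7]
grip_width: 0.134
```

```bash
python3 - <<'E'
from h import *
J(2)
E
```

```text
t 23.93 pos [0.4879 0.1531 0.0298] yaw 0.0476 lean 0.4459 roll -0.0031
Fx_j 3.67 Fy_j 4.49 Fz -3.13 (sd [0.   0.06 0.04]) M [-1.373  0.615 -0.529] gripj mm 32.2 23.9 z 0.0298
1mm along xj tool cm [-0.0303 -0.0708 -0.0638]
1mm along yj tool cm [ 0.0308 -0.0706  0.0638]
1mm along z tool cm [-0.0902 -0.0003  0.0432]
```

```bash
python3 - <<'E'
from h import *
im=cap('scene','s12.png');w=cap('wrist','w12.png')
cv2.imwrite('pics/s12a.png',cv2.resize(im[150:360,130:380,::-1],None,fx=3,fy=2.8,interpolation=cv2.INTER_CUBIC))
E
```

```text
(no output)
```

View pics/s12a.png

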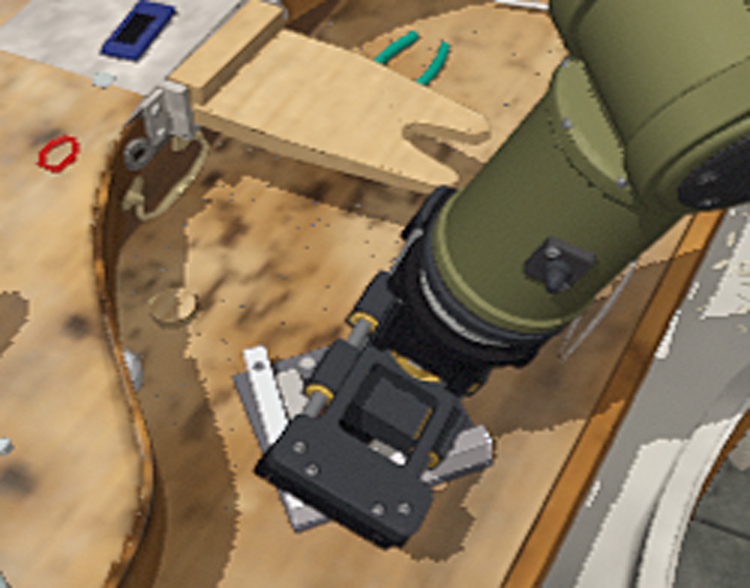

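View pics/w12.png

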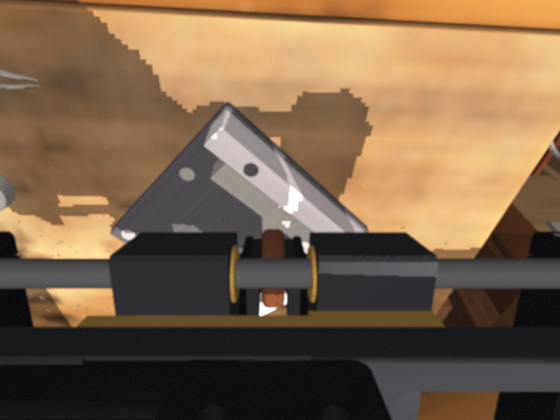

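Call:
step_arm --increments '[0.022,0.07,0.068,0,0,0,0.031,0.07,0.064,0,0,0,0.031,0.07,0.064,0,0,0,0,0,0,0,0,0]'

```text
time: 24.52
position: [0.4898, 0.1553, 0.0298]
tool_rot: [-0.03, 1.124, 0.041]
ft_force: [0.3, -6.0, -4.0]
grip_width: 0.136
```

```bash
python3 - <<'E'
from h import *
J(2)
E
```

```text
t 24.62 pos [0.4899 0.1553 0.0299] yaw 0.0475 lean 0.4459 roll -0.0031
Fx_j 3.44 Fy_j 4.58 Fz -3.27 (sd [0.22 0.2  0.4 ]) M [-1.344  0.648 -0.534] gripj mm 29.2 23.9 z 0.0299
1mm along xj tool cm [-0.0303 -0.0708 -0.0638]
1mm along yj tool cm [ 0.0308 -0.0706  0.0638]
1mm along z tool cm [-0.0902 -0.0003  0.0432]
```

Call:
step_arm --increments '[0.015,0.035,0.032,0,0,0,0.015,0.035,0.032,0,0,0,0.015,0.035,0.032,0,0,0,0,0,0,0,0,0]'

```text
time: 25.12
position: [0.4909, 0.1564, 0.0299]
tool_rot: [-0.03, 1.124, 0.041]
ft_force: [0.8, -5.6, -3.5]
grip_width: 0.141
```

```bash
python3 - <<'E'
from h import *
J(2)
E
```

```text
t 25.23 pos [0.4909 0.1564 0.0299] yaw 0.0475 lean 0.4459 roll -0.0032
Fx_j 4.26 Fy_j 4.53 Fz -2.98 (sd [0.15 0.14 0.08]) M [-1.319  0.639 -0.526] gripj mm 27.8 23.9 z 0.0299
1mm along xj tool cm [-0.0303 -0.0708 -0.0638]
1mm along yj tool cm [ 0.0308 -0.0706  0.0638]
1mm along z tool cm [-0.0902 -0.0003  0.0432]
```

Call:
step_arm --increments '[0.015,0.035,0.032,0,0,0,0.015,0.035,0.032,0,0,0,0.015,0.035,0.032,0,0,0,0,0,0,0,0,0]'

```text
time: 25.72
position: [0.4919, 0.1575, 0.0299]
tool_rot: [-0.03, 1.124, 0.041]
ft_force: [0.6, -6.0, -2.4]
grip_width: 0.139
```

```bash
python3 - <<'E'
from h import *
J(2)
E
```

```text
t 25.82 pos [0.4919 0.1575 0.0299] yaw 0.0475 lean 0.4459 roll -0.0031
Fx_j 4.28 Fy_j 4.26 Fz -2.84 (sd [0.39 0.54 0.39]) M [-1.347  0.65  -0.532] gripj mm 26.3 23.9 z 0.0299
1mm along xj tool cm [-0.0303 -0.0708 -0.0638]
1mm along yj tool cm [ 0.0308 -0.0706  0.0638]
1mm along z tool cm [-0.0902 -0.0003  0.0432]
```

Call:
step_arm --increments '[0.015,0.035,0.032,0,0,0,0.015,0.035,0.032,0,0,0,0,0,0,0,0,0]'

```text
time: 26.2
position: [0.4923, 0.1579, 0.0298]
tool_rot: [-0.03, 1.125, 0.04]
ft_force: [-1.9, -6.6, -0.9]
grip_width: 0.133
```

```bash
python3 - <<'E'
from h import *
J(2)
E
```

```text
t 26.3 pos [0.4923 0.1579 0.0298] yaw 0.0472 lean 0.4454 roll -0.0038
Fx_j 6.40 Fy_j 2.99 Fz 0.53 (sd [0.08 0.23 0.47]) M [-1.396  0.889 -0.613] gripj mm 25.7 23.9 z 0.0298
1mm along xj tool cm [-0.0302 -0.0708 -0.0638]
1mm along yj tool cm [ 0.0308 -0.0706  0.0638]
1mm along z tool cm [-0.0902 -0.0004  0.0431]
```

Call:
step_arm --increments '[-0.006,0.014,-0.013,0,0,0,0,0.028,0,0,0,0,0,0,0,0,0,0]'

```text
time: 26.68
position: [0.4922, 0.1579, 0.0298]
tool_rot: [-0.03, 1.125, 0.039]
ft_force: [-0.9, -8.1, -1.3]
grip_width: 0.131
```

```bash
python3 - <<'E'
from h import *
J(2)
E
```

```text
t 26.77 pos [0.4923 0.1579 0.0298] yaw 0.0468 lean 0.4455 roll -0.0042
Fx_j 6.36 Fy_j 3.95 Fz -0.67 (sd [0.04 0.68 0.25]) M [-1.624  0.731 -0.629] gripj mm 25.7 23.9 z 0.0298
1mm along xj tool cm [-0.0302 -0.0709 -0.0638]
1mm along yj tool cm [ 0.0308 -0.0706  0.0638]
1mm along z tool cm [-0.0902 -0.0004  0.0431]
```

Call:
step_arm --increments '[-0.015,0.035,-0.032,0,0,0,0.003,0.007,0.006,0,0,0,0,0,0,0,0,0]'

```text
time: 27.15
position: [0.4922, 0.158, 0.0299]
tool_rot: [-0.03, 1.125, 0.039]
ft_force: [1.0, -7.8, -2.1]
grip_width: 0.144
```

```bash
python3 - <<'E'
from h import *
J(3)
im=cap('wrist','w13.png');t=cap('top','t13.png')
c=cv2.resize(im[90:310,180:400,::-1],None,fx=3.4,fy=2.7,interpolation=cv2.INTER_CUBIC)
cv2.imwrite('pics/w13a.png',c)
cv2.imwrite('pics/t13a.png',cv2.resize(t[185:275,165:265,::-1],None,fx=6,fy=6,interpolation=cv2.INTER_CUBIC))
E
```

```text
t 27.3 pos [0.4922 0.158  0.0299] yaw 0.0465 lean 0.4457 roll -0.0044
Fx_j 5.00 Fy_j 6.39 Fz -2.74 (sd [0.44 0.14 0.62]) M [-1.755  0.439 -0.684] gripj mm 25.7 23.8 z 0.0299
1mm along xj tool cm [-0.0301 -0.0709 -0.0638]
1mm along yj tool cm [ 0.0309 -0.0705  0.0638]
1mm along z tool cm [-0.0902 -0.0004  0.0431]
```

View pics/w13a.png

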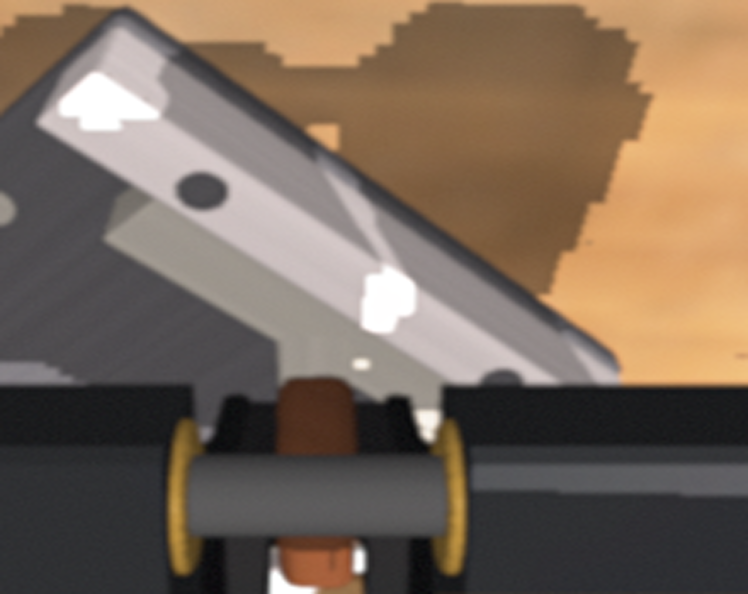

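View pics/t13a.png

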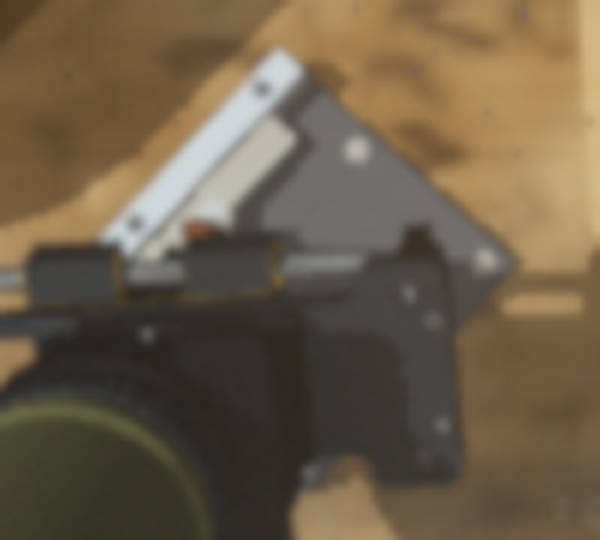

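Call:
step_arm --increments '[0.009,0.021,0.019,0,0,0,0.003,0.007,0.006,0,0,0,0,0,0,0,0,0]'

```text
time: 27.78
position: [0.4922, 0.158, 0.0299]
tool_rot: [-0.03, 1.125, 0.038]
ft_force: [-1.3, -9.1, 0.1]
grip_width: 0.139
```

```bash
python3 - <<'E'
from h import *
J(2)
E
```

```text
t 27.88 pos [0.4922 0.158  0.0299] yaw 0.0461 lean 0.4453 roll -0.0051
Fx_j 7.12 Fy_j 4.74 Fz 0.26 (sd [0.19 0.12 0.08]) M [-1.873  0.66  -0.75 ] gripj mm 25.6 23.9 z 0.0299
1mm along xj tool cm [-0.0301 -0.0709 -0.0638]
1mm along yj tool cm [ 0.0309 -0.0705  0.0638]
1mm along z tool cm [-0.0902 -0.0005  0.0431]
```

Call:
step_arm --increments '[-0.006,0.07,-0.013,0,0,0,0,0,0,0,0,0]'

```text
time: 28.12
position: [0.4922, 0.158, 0.0298]
tool_rot: [-0.031, 1.125, 0.037]
ft_force: [-0.7, -11.7, 0.4]
grip_width: 0.133
```

```bash
python3 - <<'E'
from h import *
J(2)
E
```

```text
t 28.23 pos [0.4922 0.158  0.0298] yaw 0.0454 lean 0.4453 roll -0.0058
Fx_j 7.73 Fy_j 6.90 Fz 0.38 (sd [0.86 0.4  0.04]) M [-2.19   0.473 -0.873] gripj mm 25.7 23.8 z 0.0298
1mm along xj tool cm [-0.03   -0.071  -0.0638]
1mm along yj tool cm [ 0.0309 -0.0705  0.0639]
1mm along z tool cm [-0.0902 -0.0006  0.0431]
```

Call:
step_arm --increments '[0,0,0,0,0,0,0,0,0,0,0,0,0,0,0,0,0,0,0,0,0,0,0,0,0,0,0,0,0,0]'

```text
time: 28.85
position: [0.4922, 0.158, 0.0299]
tool_rot: [-0.031, 1.125, 0.037]
ft_force: [0.0, -9.9, 1.1]
grip_width: 0.134
```

```bash
python3 - <<'E'
from h import *
J(5)
im=cap('wrist','w14.png');t=cap('top','t14.png')
cv2.imwrite('pics/t14a.png',cv2.resize(t[185:275,165:265,::-1],None,fx=6,fy=6,interpolation=cv2.INTER_CUBIC))
E
```

```text
t 29.1 pos [0.4922 0.158  0.0298] yaw 0.0454 lean 0.4453 roll -0.0057
Fx_j 8.10 Fy_j 6.62 Fz 0.33 (sd [0.63 0.48 0.3 ]) M [-2.162  0.464 -0.842] gripj mm 25.7 23.8 z 0.0298
1mm along xj tool cm [-0.03   -0.071  -0.0638]
1mm along yj tool cm [ 0.0309 -0.0705  0.0639]
1mm along z tool cm [-0.0902 -0.0006  0.0431]
```

View pics/t14a.png

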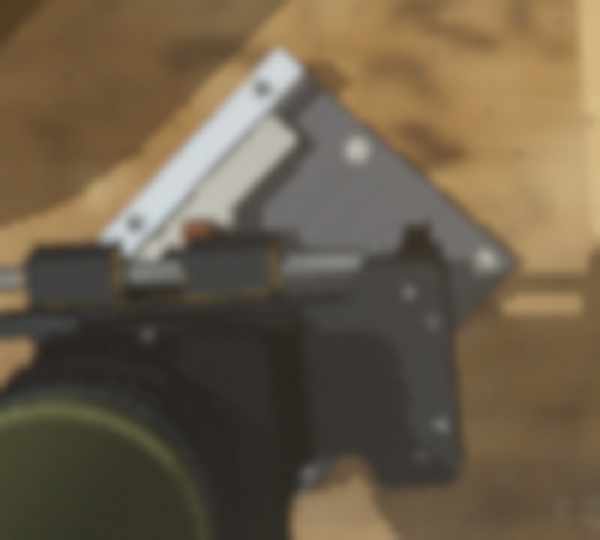

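```bash
python3 - <<'E'
from h import *
im=cv2.imread('pics/w14.png')
cv2.imwrite('pics/w14a.png',cv2.resize(im[90:210,185:325],None,fx=5.6,fy=5,interpolation=cv2.INTER_CUBIC))
P=K('wrist');np.savez('P14.npz',f=P[0],cx=P[1],cy=P[2],R=P[3],t=P[4])
E
```

```text
(no output)
```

View pics/w14a.png

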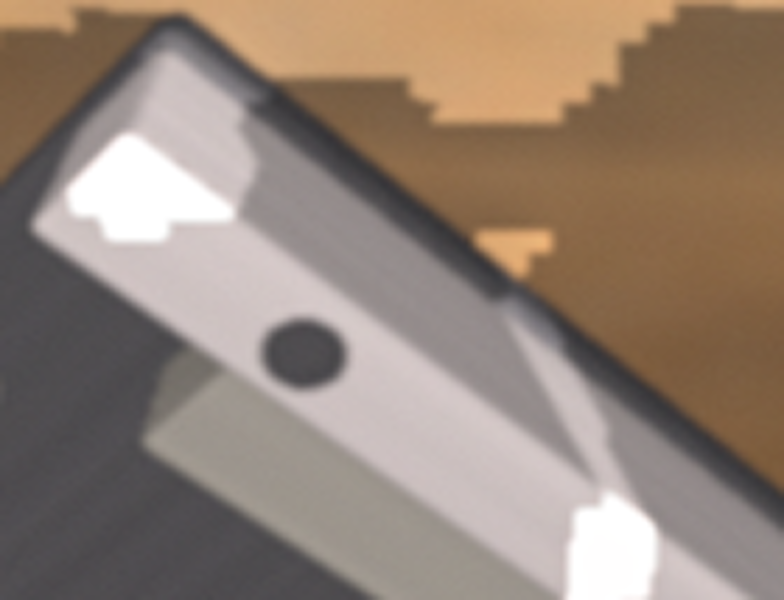

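```bash
python3 - <<'E'
from h import *
z=np.load('P14.npz');P=(float(z['f']),float(z['cx']),float(z['cy']),z['R'],z['t'])
im=cv2.imread('pics/w14.png').astype(float).mean(2)
for b in (0,3):
    W=lambda u,v,h:ray(P,u,v-b,h)[:2]
    C1=lambda q:(185+(q[0]+.5)/5.6-.5,90+(q[1]+.5)/5-.5)
    f1,f2=W(*C1((33,227)),.028),W(*C1((565,597)),.028)
    l1,l2=W(*C1((143,440)),.023),W(*C1((380,597)),.023)
    v=(f1-f2)/np.linalg.norm(f1-f2);n=np.array([-v[1],v[0]])
    w=(l1-l2)/np.linalg.norm(l1-l2)
    print(np.degrees(np.arctan2(v[1],v[0])),np.degrees(np.arctan2(w[1],w[0])),(l1-f1)@n,(l2-f1)@n, 'xend from fence end',(l1-f1)@v)
E
```

```text
-131.8056273636502 -132.2755906107256 0.01443871739638023 0.0146611943273549 xend from fence end -0.020034457464836637
-131.58894107512512 -132.04411684161215 0.014265412876151885 0.014478546763747662 xend from fence end -0.019726543409753095
```

Call:
step_arm --increments '[0,-0.1,0,0,0,0,0,-0.1,0,0,0,0,0,-0.1,0,0,0,0,0,-0.1,0,0,0,0,0,0,0,0,0,0]'

```text
time: 29.82
position: [0.4923, 0.1579, 0.0301]
tool_rot: [-0.029, 1.123, 0.044]
ft_force: [-4.0, -3.7, -5.3]
grip_width: 0.134
```

```bash
python3 - <<'E'
from h import *
J(1)
E
```

```text
t 29.88 pos [0.4923 0.1579 0.0301] yaw 0.0496 lean 0.4467 roll -0.001
Fx_j 5.47 Fy_j -0.54 Fz -4.88 (sd [0. 0. 0.]) M [-0.832  1.844 -0.32 ] gripj mm 25.6 24.0 z 0.0301
1mm along xj tool cm [-0.0305 -0.0707 -0.0638]
1mm along yj tool cm [ 0.0306 -0.0708  0.0637]
1mm along z tool cm [-0.0902 -0.0001  0.0432]
```

Call:
step_arm --increments '[-0.03,-0.071,-0.064,0,0,0,-0.015,-0.07,0,0,0,0,-0.03,-0.071,-0.064,0,0,0,0,0,0,0,0,0]'

```text
time: 30.38
position: [0.4931, 0.157, 0.0321]
tool_rot: [-0.027, 1.119, 0.046]
ft_force: [-2.0, -0.8, -2.3]
grip_width: 0.129
```

```bash
python3 - <<'E'
from h import *
J(1)
E
```

```text
t 30.43 pos [0.4931 0.157  0.0321] yaw 0.0506 lean 0.4512 roll 0.0009
Fx_j 2.54 Fy_j -0.86 Fz -2.07 (sd [0. 0. 0.]) M [-0.14   1.324 -0.01 ] gripj mm 25.8 25.2 z 0.0321
1mm along xj tool cm [-0.031  -0.0706 -0.0637]
1mm along yj tool cm [ 0.0308 -0.0708  0.0635]
1mm along z tool cm [-0.09    0.0001  0.0437]
```

Call:
step_arm --increments '[-0.03,-0.071,-0.064,0,0,0,-0.03,-0.071,-0.064,0,0,0,-0.015,-0.07,0,0,0,0,0,0,0,0,0,0]'

```text
time: 30.92
position: [0.4914, 0.1541, 0.0317]
tool_rot: [-0.028, 1.12, 0.045]
ft_force: [1.2, -0.1, -1.7]
grip_width: 0.127
```

```bash
python3 - <<'E'
from h import *
J(1)
E
```

```text
t 30.98 pos [0.4912 0.1541 0.0316] yaw 0.0499 lean 0.4499 roll 0.0002
Fx_j 0.19 Fy_j 0.17 Fz -2.90 (sd [0. 0. 0.]) M [-0.029  0.704 -0.033] gripj mm 29.2 25.7 z 0.0316
1mm along xj tool cm [-0.0308 -0.0706 -0.0637]
1mm along yj tool cm [ 0.0307 -0.0708  0.0636]
1mm along z tool cm [-0.09    0.      0.0435]
```

Call:
step_arm --increments '[-0.9,0,0.44,0,0,0,-1.8,0,0.87,0,0,0,-2.7,0,1.3,0,0,0,-3.6,0,1.74,0,0,0,-3.6,0,1.74,0,0,0,-1.35,0,0.65,0,0,0,0,0,0,0,0,0]'

```text
time: 31.85
position: [0.4913, 0.1541, 0.1867]
tool_rot: [-0.028, 1.12, 0.045]
ft_force: [0.5, 0.2, -3.0]
grip_width: 0.135
```

```bash
python3 - <<'E'
from h import *
d2([.475,-.185,.16],.047)
s=ctrl.get_state();print(s['joint_positions'].round(3))
P=K('wrist');im=cap('wrist','w15.png');np.savez('P15.npz',f=P[0],cx=P[1],cy=P[2],R=P[3],t=P[4])
t=cap('top','t15.png')
cv2.imwrite('pics/t15a.png',cv2.resize(t[185:275,165:265,::-1],None,fx=6,fy=6,interpolation=cv2.INTER_CUBIC))
E
```

```text
pos [0.4913 0.1541 0.1867] yaw 0.0499 lean 0.4506 roll -0.0001 t 31.85 grip 0.135
shift tool cm [  0.957 -33.785  -4.149] turn [ 0.0026  0.001  -0.0012]
[ 0.136 -0.273 -0.533  2.176  0.025  0.778  1.196]
```

View pics/w15.png

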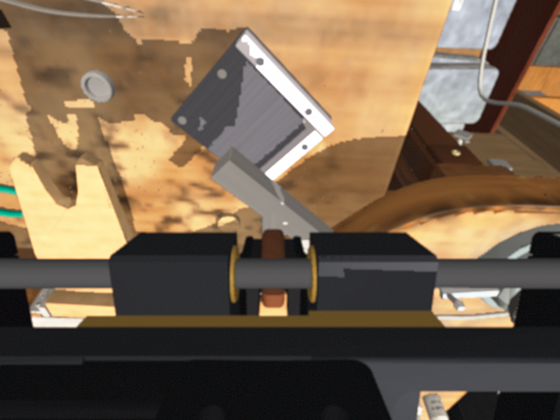

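View pics/t15a.png

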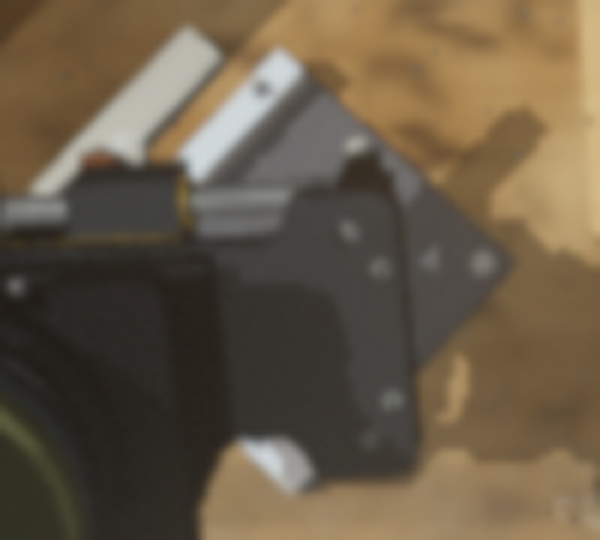

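Call:
step_arm --increments '[-0.2,-2.8,-0.4,0,0,0,-0.2,-5,-0.4,0,0,0,-0.2,-5.5,-0.5,0,0,0,-0.2,-5.5,-0.5,0,0,0,-0.2,-5.5,-0.5,0,0,0,-0.2,-5.0,-0.4,0,0,0,-0.2,-4.5,-0.3,0,0,0,0,0,0,0,0,0,0,0,0,0,0,0]'

```text
time: 33.08
position: [0.488, -0.1821, 0.1787]
tool_rot: [-0.028, 1.135, 0.045]
ft_force: [0.3, 0.8, -2.2]
grip_width: 0.133
```

```bash
python3 - <<'E'
from h import *
d2([.468,-.186,.06],.047); d2([.468,-.186,.0215],.047)
print(ctrl.get_state()['joint_positions'].round(3))
t=cap('top','t16.png');w=cap('wrist','w16.png')
cv2.imwrite('pics/t16a.png',cv2.resize(t[185:275,165:265,::-1],None,fx=6,fy=6,interpolation=cv2.INTER_CUBIC))
E
```

```text
pos [ 0.488  -0.1821  0.1787] yaw 0.0498 lean 0.4354 roll 0.0004 t 33.08 grip 0.133
shift tool cm [ 9.907 -0.297 -6.833] turn [ 0.0024 -0.0141 -0.0016]
pos [ 0.488  -0.1821  0.1787] yaw 0.0498 lean 0.4354 roll 0.0004 t 33.08 grip 0.133
shift tool cm [13.397 -0.299 -8.459] turn [ 0.0024 -0.0141 -0.0016]
[ 0.224 -0.213  0.202  2.167 -0.214  0.805  2.169]
```

View pics/t16a.png

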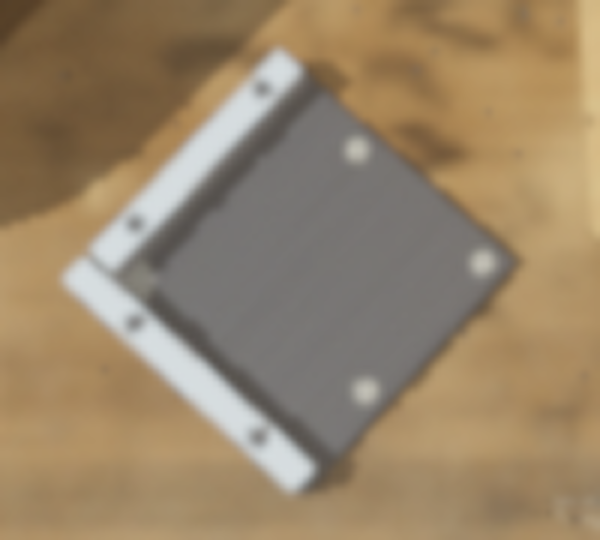

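View pics/w16.png

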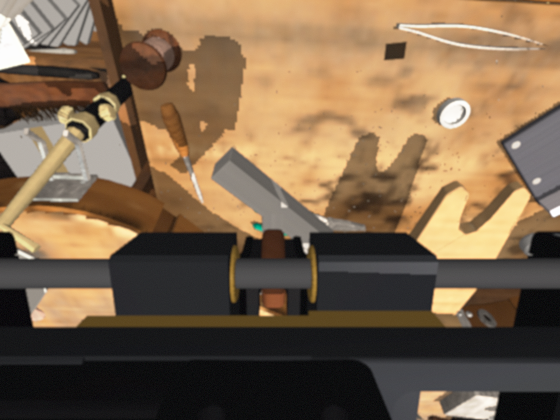

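```bash
python3 - <<'E'
from h import *
P=K('top')
im=cv2.imread('pics/t16.png');g=im.min(2)
m=np.zeros_like(g);m[185:275,165:265]=(g[185:275,165:265]>150)
n,l,st,_=cv2.connectedComponentsWithStats(m.astype(np.uint8),connectivity=4)
o=np.array([165,185]);W=lambda q:ray(P,*(o+(np.array(q)+.5)/6-.5),.028)[:2]
ang=lambda a,b:np.degrees(np.arctan2(*(b-a)[::-1]))
for nm,p,q in [('turn out',(88,250),(280,47)),('turn in',(118,272),(305,73)),('fix out',(64,276),(292,494)),('fix in',(88,255),(318,470))]: print(nm,ang(W(p),W(q)).round(2))
# axis via moments
for i in range(1,n):
    if st[i,4]<150: continue
    pts=np.array([ray(P,x,y,.028)[:2] for y,x in np.argwhere(l==i)],np.float32)
    v=cv2.fitLine(pts,cv2.DIST_L2,0,.01,.01).ravel(); print(st[i],np.degrees(np.arctan2(v[1],v[0])).round(2))
E
```

```text
turn out -42.15
turn in -42.07
fix out -133.05
fix in -132.51
[175 193  42  74 628] 3.33
```

```bash
cat > sq.py <<'E'
from h import *
def fence_ang(fn,P,h=.028):
    im=cv2.imread(fn).astype(float); g=im.min(2)
    out=[]
    for (a,b) in (((100,238),(285,52)),((84,274),(296,472))):  # zoom pts approx
        pass
    return
def meas(fn,P,segs,half,h=.028):
    im=cv2.imread(fn).astype(np.float32); g=cv2.GaussianBlur(im.min(2),(0,0),.01) if 0 else im.min(2)
    res=[]
    for a,b in segs:
        a=np.array(a,float);b=np.array(b,float);d=(b-a)/np.linalg.norm(b-a);n=np.array([-d[1],d[0]])
        pts=[[],[]]
        for s in np.linspace(.08,.92,60):
            c=a+(b-a)*s; t=np.arange(-half,half+.01,.1)
            q=c+t[:,None]*n
            pr=cv2.remap(g,q[:,0].astype(np.float32)[None],q[:,1].astype(np.float32)[None],cv2.INTER_LINEAR)[0]
            k=len(t)//2; gr=np.gradient(pr)
            for j,(sl,sg) in enumerate(((slice(0,k),1),(slice(k,None),-1))):
                i=np.argmax(sg*gr[sl])+(0 if j==0 else k); 
                pts[j].append(ray(P,*(q[i]),h)[:2])
        for j in (0,1):
            v=cv2.fitLine(np.array(pts[j],np.float32),cv2.DIST_HUBER,0,.001,.001).ravel(); res.append(round(float(np.degrees(np.arctan(v[1]/v[0]))),2))
    return res
E
python3 - <<'E'
from sq import *
P=K('top');o=np.array([165,185]);z=lambda *q:o+(np.array(q)+.5)/6-.5
print('t16',meas('pics/t16.png',P,[(z(103,261),z(293,60)),(z(76,266),z(305,482))],5))
print('t0 ',meas('pics/top0.png',P,[(z(107,258),z(328,96)),(z(76,266),z(305,482))],5))
E
```

```text
t16 [-41.84, -42.12, 48.32, 48.17]
t0  [-53.06, -52.99, 48.42, 48.17]
```

Call:
step_arm --increments '[0,0,0,0.0024,-0.0141,-0.0016,0.8,-0.06,-0.6,0,0,0,2.4,-0.06,-1.8,0,0,0,2.8,-0.06,-2.1,0,0,0,2.4,-0.06,-1.8,0,0,0,1.2,-0.06,-0.9,0,0,0,0,0,0,0,0,0]'

```text
time: 34.05
position: [0.4649, -0.1865, 0.0612]
tool_rot: [-0.026, 1.12, 0.042]
ft_force: [-0.5, 0.3, -2.6]
grip_width: 0.137
```

```bash
python3 - <<'E'
from h import *
d2([.464,-.186,.024],.047)
print(ctrl.get_state()['joint_positions'].round(3))
w=cap('wrist','w17.png')
E
```

```text
pos [ 0.4649 -0.1865  0.0612] yaw 0.0466 lean 0.4501 roll 0.0002 t 34.05 grip 0.137
shift tool cm [ 3.306  0.05  -1.698] turn [-0.0005  0.0005  0.    ]
[ 0.194 -0.099  0.292  2.343 -0.393  0.534  2.41 ]
```

View pics/w17.png

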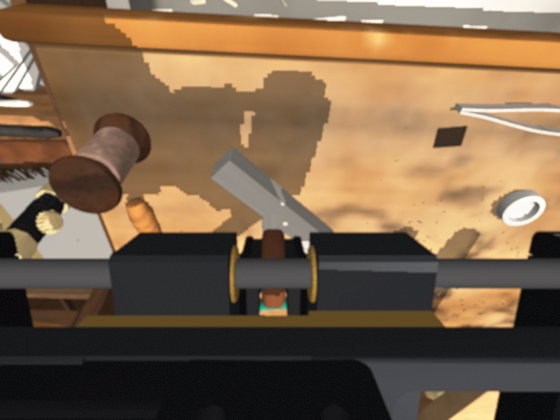

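Call:
step_arm --increments '[1.3,0,-0.65,0,0,0,1.3,0,-0.65,0,0,0,0.7,0,-0.35,0,0,0,0.09,0,-0.044,0,0,0,0.09,0,-0.044,0,0,0,0,0,0,0,0,0]'

```text
time: 34.85
position: [0.4666, -0.1875, 0.0248]
tool_rot: [-0.027, 1.116, 0.041]
ft_force: [0.7, -0.0, -2.1]
grip_width: 0.134
```

```bash
python3 - <<'E'
from h import *
d2([.464,-.186,.021],.047)
F(2)
E
```

```text
pos [ 0.4666 -0.1875  0.0248] yaw 0.0467 lean 0.4544 roll -0.0016 t 34.85 grip 0.134
shift tool cm [ 0.225  0.158 -0.392] turn [0.0004 0.0048 0.0016]
F mean [-0.88  0.02 -2.39] sd [0.39 0.31 0.58]
```

Call:
step_arm --increments '[0.09,0,-0.044,0,0.002,0,0.09,0,-0.044,0,0.002,0,0.09,0,-0.044,0,0,0,0.045,0,-0.022,0,0,0,0,0,0,0,0,0]'

```text
time: 35.58
position: [0.4661, -0.1873, 0.0206]
tool_rot: [-0.027, 1.121, 0.041]
ft_force: [-0.6, -0.8, -1.3]
grip_width: 0.132
```

```bash
python3 - <<'E'
from h import *
F(2)
d2([.464,-.186,.0205],.047)
E
```

```text
F mean [ 0.1   0.33 -2.15] sd [0.09 0.13 0.62]
pos [ 0.4661 -0.1873  0.0206] yaw 0.0466 lean 0.4494 roll -0.0013 t 35.67 grip 0.132
shift tool cm [-0.077  0.139 -0.191] turn [ 0.0002 -0.0002  0.0013]
```

Call:
step_arm --increments '[0.045,0,-0.022,0,0,0,0.045,0,-0.022,0,0,0,0,0,0,0,0,0]'

```text
time: 36.05
position: [0.4662, -0.1874, 0.0205]
tool_rot: [-0.027, 1.12, 0.041]
ft_force: [-8.1, 1.5, 9.4]
grip_width: 0.134
```

```bash
python3 - <<'E'
from h import *
F(2)
d2([.464,-.186,.0205],.047)
E
```

```text
F mean [-8.93  1.24  8.81] sd [0.43 0.67 0.77]
pos [ 0.4662 -0.1874  0.0204] yaw 0.0466 lean 0.4501 roll -0.0005 t 36.15 grip 0.138
shift tool cm [-0.1    0.145 -0.189] turn [-0.0001  0.0005  0.0006]
```

Call:
step_arm --increments '[-0.07,0,0.034,0,0,0,0,0,0,0,0,0]'

```text
time: 36.4
position: [0.4662, -0.1873, 0.0205]
tool_rot: [-0.027, 1.121, 0.041]
ft_force: [-0.8, 0.0, 0.0]
grip_width: 0.135
```

Call:
step_arm --increments '[0,0,0,0,0,0,0,0,0,0,0,0,0,0,0,0,0,0,0,0,0,0,0,0,-0.9,0,0.44,0,0,0,-1.8,0,0.87,0,0,0,-3.6,0,1.74,0,0,0,-3.6,0,1.74,0,0,0,-3.6,0,1.74,0,0,0,0,0,0,0,0,0]' --fingers 40

```text
time: 37.65
position: [0.4685, -0.1883, 0.1748]
tool_rot: [-0.03, 1.113, 0.039]
ft_force: [-1.1, -0.4, 0.6]
grip_width: 0.398
```

```bash
python3 - <<'E'
from sq import *
F(2); print(ctrl.get_state()['position'])
t=cap('top','t18.png');w=cap('wrist','w18.png');cap('scene','s18.png')
P=K('top');o=np.array([165,185]);z=lambda *q:o+(np.array(q)+.5)/6-.5
print(meas('pics/t18.png',P,[(z(103,261),z(293,60)),(z(76,266),z(305,482))],5))
E
```

```text
F mean [-0.57  0.53 -0.4 ] sd [0.09 0.13 0.23]
[ 0.46608682 -0.18705111  0.17037287]
[-41.84, -42.07, 48.32, 48.17]
```

View pics/w18.png

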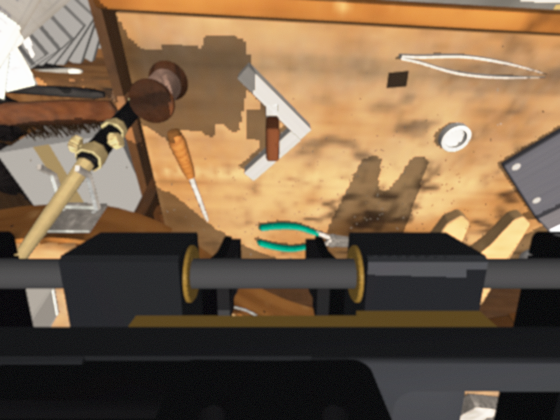

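View pics/t18.png

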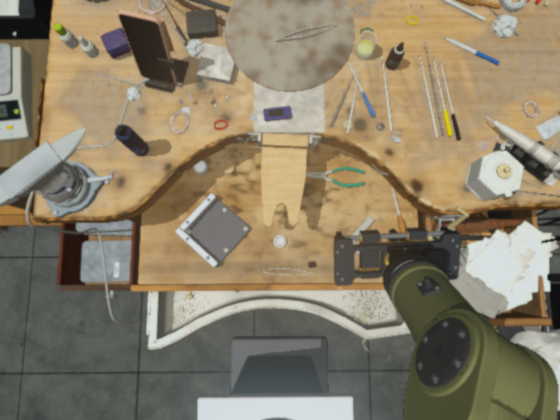

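View pics/s18.png

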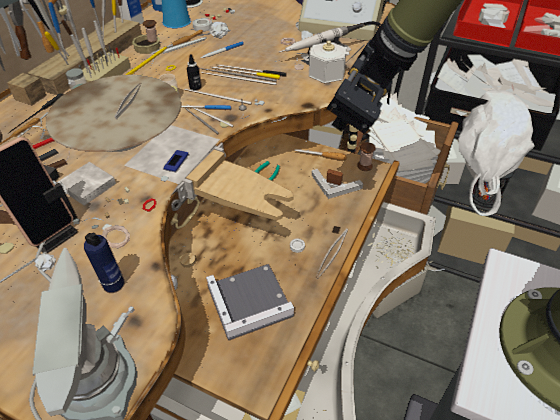

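The square lies flat near the reel (wrist px ~275,125), and the jig looks square (top px ~213,232). The reel, pliers, ring and tweezers are where they were. I'm handing the job in.

```bash
python3 -c "
from bench import ctrl
print(ctrl.get_state()['qd'].round(3)); print(ctrl.close_job())"
```

```text
[-0.     0.004 -0.001 -0.002  0.    -0.001 -0.   ]
the job is handed in; nothing more can be done
None
```

The turning fence is trued up and the job was handed in at about 38 s. The square is lying flat on the board, close to where it started and well clear of the jig.

- **Grip:** My first grasp, with the tool straight down, would have run the gripper body into the raised bench edge at the jig. I set the square down and took it again by the grip with the tool leaned about 26°.
- **Seating:** I slid the square along the fixed fence until its corner came home at the pivot. I then held it for over a second at about 8 N on the turning fence and 6.6 N on the fixed fence. The highest averaged force I saw on either was about 8 N. These are wrist-sensor values, so friction between the fences could shift the split by a newton or two.
- **Flushness:** In the wrist picture the gap from fence edge to leg edge was about 14.5 mm at both ends, against a 14 mm leg. The leg's end sat 80 mm from the corner, as it should when fully home.
- **Fence angle:** After lifting out, and again after laying the square down, the two fences measured 90.2° apart in the top picture, good to about 0.2°. They started at 101.3°. A rougher reading from hand-picked corners gave about 90.7°, so the two methods disagree by about half a degree.
- **Laying down:** Contact with the board briefly reached about 9 N before I eased off and let go.
- **Other things:** The items visible in the last pictures look unmoved. I judged this by eye and did not measure each one.

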